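# Stack oak tenons in the dry box, snap its gasketed lid shut and start it

### The job

Pile the oak loose tenons from the bench flat on top of one another in the middle of the open dry box, squarely one over the other and lengthwise with the box; how high the pile stands is not known, so lower each until it touches. Then set the blue lid on the box and press it down one corner at a time until every corner has clicked home and the lid lies flat on its gasket. Only then start the box: green key, yellow key, blue key, each pressed right down on its own; leave the tape measure where it is.

Things in the scene. Friction and masses are not known exactly. Their poses are not given: they have to be found in the camera images.
- drybox: White plastic box that keeps dried timber parts dry, fixed to the bench, open on top; grey control module at its -y end. Origin: on the bench under the middle of the chamber. Chamber outside 120 (x) x 150 (y) mm, walls 6 mm, rim 78 mm high with a black gasket up to 82 mm. Module from y -75 to -135 mm, 44 mm high. Spring-ball catches stand out of its x = +-60 mm walls at y +-52, z 60 mm.
- pile (a point): Centre of the chamber floor, 6 mm above the bench, axes as drybox: the tenons are piled over this point. On the floor lies a fixed flat perforated aluminium desiccant cassette, 56 (x) x 100 (y) mm, centred here; its top is 12 to 28 mm above the bench, different each time and not reported: feel for it.
- lid: Loose dark blue lid, 137 (x) x 164 (y) x 38 mm plus handle, about 0.4 kg. Origin: centre of its skirt's lower edge, z up. The skirt goes over the box walls, lid x and y parallel to the box's, either way round; play 1.2 mm each side in x (3 mm lead-in), 4 mm in y. Set on loosely it rests on the four catches, origin about 62 mm above the bench; shut, 49 mm.
- lid_handle (a point): Centre of the lid's black bar handle: bar 16 mm wide (lid x), 90 mm long (lid y), 14 mm high, 28 mm above the lid's top face and clear below it, 66 mm above the lid's origin.
- corner_0 (a point): Crown of a black rubber thumb boss, 22 mm across and 5 mm high, on the lid's top at x -56, y +68 mm (lid frame). About 104 mm above the bench on a corner that rests on its catch, 92 mm when shut. 5 to 8 N here (up to 20 N if the opposite corner is already down) pushes the corner down 12 mm; it snaps and stays, while the opposite one may rise until pressed in its turn.
- corner_1 (a point): Crown of a black rubber thumb boss, 22 mm across and 5 mm high, on the lid's top at x -56, y -68 mm (lid frame). About 104 mm above the bench on a corner that rests on its catch, 92 mm when shut. 5 to 8 N here (up to 20 N if the opposite corner is already down) pushes the corner down 12 mm; it snaps and stays, while the opposite one may rise until pressed in its turn.
- corner_2 (a point): Crown of a black rubber thumb boss, 22 mm across and 5 mm high, on the lid's top at x +56, y -68 mm (lid frame). About 104 mm above the bench on a corner that rests on its catch, 92 mm when shut. 5 to 8 N here (up to 20 N if the opposite corner is already down) pushes the corner down 12 mm; it snaps and stays, while the opposite one may rise until pressed in its turn.
- corner_3 (a point): Crown of a black rubber thumb boss, 22 mm across and 5 mm high, on the lid's top at x +56, y +68 mm (lid frame). About 104 mm above the bench on a corner that rests on its catch, 92 mm when shut. 5 to 8 N here (up to 20 N if the opposite corner is already down) pushes the corner down 12 mm; it snaps and stays, while the opposite one may rise until pressed in its turn.
- tenon_0: Oak loose tenon, 36 (x) x 80 (y) x 12 (z) mm, 60 g, with fine glue flutes along y. Origin: centre of its underside; it lies flat on the bench. May be absent (2 or 3 are there).
- tenon_1: Oak loose tenon, 36 (x) x 80 (y) x 12 (z) mm, 60 g, with fine glue flutes along y. Origin: centre of its underside; it lies flat on the bench. May be absent (2 or 3 are there).
- tenon_2: Oak loose tenon, 36 (x) x 80 (y) x 12 (z) mm, 60 g, with fine glue flutes along y. Origin: centre of its underside; it lies flat on the bench. May be absent (2 or 3 are there).
- key_power (a joint): Green spring key on the module's top: 0 = up, 0.005 m = fully down (about 3 N there), springs back.
- key_hold (a joint): Yellow spring key, likewise 0 to 0.005 m.
- key_start (a joint): Blue spring key, likewise 0 to 0.005 m.
- key_power_top (a point): Middle of the top of the green key, 24 x 24 mm, 55 mm above the bench; press straight down. It is the far one (box +x) of a row of three along the box's x, 38 mm apart, 29 mm out from the shut lid's skirt.
- key_hold_top (a point): Middle of the top of the yellow key (the middle one).
- key_start_top (a point): Middle of the top of the blue key (the near one, box -x).
- tape_measure: Yellow pocket tape measure standing on the bench beyond the box, 61 x 74 x 72 mm; bystander. Origin: centre of its underside.

How it is judged (in metres and radians):
On the way, in this order (a step that is already met when the one before it is completed fails the run):
1. all the tenons lie flat in one pile in the middle of the box (horizontal distance between each of tenon_0, tenon_1, tenon_2 and pile below 0.015 m and z of tenon_0 in the frame of drybox between 0.008 and 0.08 m and angle between the z axis of each of tenon_0, tenon_1, tenon_2 and the z axis of drybox, either way round below 0.07 rad and angle between the y axis of each of tenon_0, tenon_1, tenon_2 and the y axis of drybox, either way round below 0.2 rad and z of tenon_1 in the frame of drybox between 0.008 and 0.08 m and z of tenon_2 in the frame of drybox between 0.008 and 0.08 m), for 0.2 s.
2. the lid is on the box and pressed down at one corner while another corner still stands up (horizontal distance between lid and pile below 0.01 m and z of any of corner_0, corner_1, corner_2, corner_3 in the frame of drybox below 0.0943 m and z of any of corner_0, corner_1, corner_2, corner_3 in the frame of drybox above 0.0973 m), for 0.1 s.
3. all four corners of the lid are down: it lies flat on its gasket (horizontal distance between lid and pile below 0.01 m and z of each of corner_0, corner_1, corner_2, corner_3 in the frame of drybox below 0.094 m), for 0.3 s.
4. the green key is pressed down alone (value of joint key_power above 0.0035 m and value of joint each of key_hold, key_start below 0.002 m), for 0.05 s.
5. then the yellow key alone (value of joint key_hold above 0.0035 m and value of joint each of key_power, key_start below 0.002 m), for 0.05 s.
6. then the blue key alone (value of joint key_start above 0.0035 m and value of joint each of key_power, key_hold below 0.002 m), for 0.05 s.
At the end, for the whole second after the job is handed in: Every tenon that is there lies flat (within 4 degrees) in the chamber, its centre within 15 mm of the chamber's centre line and lengthwise with the box within 11 degrees; the lid is on the box with all four corner pads within 2 mm of their shut height; all keys are up again; nothing moves (all of step 1 and all of step 3 and value of joint each of key_power, key_hold, key_start below 0.001 m and linear speed of lid below 0.01 m/s); the robot touches nothing.
It fails at once if the blue start key is pressed while the lid is not shut (value of joint key_start above 0.003 m and not (horizontal distance between lid and pile below 0.01 m and z of each of corner_0, corner_1, corner_2, corner_3 in the frame of drybox below 0.094 m)).
It fails at once if two keys are pressed together (value of joint each of key_power, key_hold above 0.002 m or value of joint each of key_hold, key_start above 0.002 m or value of joint each of key_power, key_start above 0.002 m).
It fails at once if the tape measure is moved more than 40 mm (distance of tape_measure from where it was at the start of the episode above 0.04 m).
Of tenon_0, tenon_1, tenon_2 only 2 to 3 are there at a start; the rules pass over those that are not, and their reading is None.
At some moment in a run one of lid may be knocked a few centimetres aside while the robot is not near it.
Once in a run the grip may slacken for a moment while it holds something.
It also fails if it takes over 210 s, if anything falls off the work surface, if the arm or the gripper's body presses on something with over 40 N, if the wrist force passes 120 N, or if a joint passes its speed limit or range.

### The arm

A 7-joint arm with a two-finger parallel gripper is mounted at the origin on the work surface; the furniture and walls round the work are solid. World frame = base frame: x ahead of the robot, y to its left, z up, the work surface at z = 0. Lengths are in mm, angles in rad, forces in N, time in s.
With the tool pointing down it reaches from about 425 to 925 mm from the base axis. Payload 6.8 kg.
Tool frame: the origin (TCP) lies midway between the tips of the shut fingers; the grasp point (between the pads) lies 19 mm behind it; z points along the fingers, y is the direction in which the jaws open and shut (so a half turn about z gives the same grasp; the last joint's range is limited). The gripper opens to 88 mm and grips with 3 to 60 N. Pads are 20 mm wide; open, the fingers measure 115 mm over their backs; the gripper's body (75 mm by 178 mm) begins 61 mm behind the grasp point.
Start: joints at [1.002, 0.477, 0.022, 1.555, -0.011, 1.109, -0.083], TCP at [300.16, -604.608, 222.664] pointing down, gripper open.
Joint ranges: [-2.96, 2.96], [-0.34, 2.1], [-1.41, 1.46], [0.24, 2.44], [-1.37, 4.51], [0.17, 1.92], [-2.96, 2.96]. Speed limits (rad/s): [2.39, 2.39, 3.14, 3.14, 3.14, 3.14, 3.14].

### API

Orientations are given as a unit quaternion [w, x, y, z].
In Python, from bench import env gives the robot as it stands.
- The arm moves only by the tool drive_tool, never from a script. Its argument "commands" is a list that holds one entry, the list of rows, each a list of 5 numbers: the shift along the tool's x, y, z in mm, then the turn about the tool's z in degrees, then the opening, from 0 (shut) to 1 (fully open). In form: [[[tx, ty, tz, spin, grip], ...]]. A call has 1 to 12 rows; each row shifts and turns the commanded pose from where the row before left it, along the tool's axes as they then stand; what a row does not reach is not made up. A row lasts 1/8 s, in which the tool goes at most 62.5 mm and 10.7 degrees, less where a joint would pass 70% of its speed; a pose out of reach is approached as far as the arm can. A call with a gripper value outside its range is refused whole. The fingers move at their own pace and stop on an object; the grip force is fixed at half the most. Time passes only in rows, so rows that do not move let the fingers close. It gives the time, the measured TCP pose, the force and the opening at its end, in the units of the state.
- env.sense(): the state, without advancing time (a new reading comes with each control period).
- env.grab_frame(name): name is "side" or "top"; returns a dict with "image" (400x640x3 uint8, blue, green, red), "camera_matrix" (3x3 intrinsics, pixels), "T" (4x4, takes a point from camera to world coordinates). Camera axes: x right, y down, z forward; pixel columns grow to the right and rows downward; lengths in mm; the calibration is good to about 2 mm. A picture is of the moment at which its call begins. There is no depth.
- env.finish_job(): hands the job in, once; it reports no verdict.
The state is a dict: "time": time; "joints": joint angles; "joint_velocities": joint speeds; "joint_efforts": joint torques, N m; "tcp_pos": TCP position; "orientation": TCP orientation; "ft_force": force on the tool from outside, world axes, zero at the start; "moment": the same for the moment, N m; "gripper_width": finger opening in mm.
Only numpy, scipy, OpenCV 4.12 (cv2) and the standard library are available. Lean on these libraries where they do the work, as an engineer would, in place of code of your own. Each camera call takes 0.05 s, during which the arm holds its last target.

## Working session

There is one attempt and no reset: what is moved stays moved. The work goes in short steps, Python scripts to look and compute and a tool call to move; the robot and the scene stay as the last step left them, time stands still between calls to the robot, and variables do not carry over. Pictures are saved under pics/ and viewed, and the job is handed in when it is done.

Besides the shell and the picture viewer there is one more tool, called after "Request:" as name(argument=value, ...) on one line, values as JSON. drive_tool: Moves the arm, as the interface text tells. Its arguments: {"type":"object","properties":{"commands":{"type":"array","items":{"type":"array","items":{"type":"array","items":{"type":"number"}}}}},"required":["commands"]}

```bash
ls -la; mkdir -p pics
cat > h.py <<'E'
import numpy as np, cv2, json
from bench import env
def snap(n,fn):
    f=env.grab_frame(n); cv2.imwrite('pics/'+fn,f['image']); np.savez('pics/'+fn+'.npz',K=f['camera_matrix'],T=f['T'],im=f['image']); return f
def px2w(f,u,v,z):
    K=np.array(f['K'] if 'K' in f else f['camera_matrix']);T=np.array(f['T'])
    d=T[:3,:3]@np.linalg.solve(K,[u,v,1.]);o=T[:3,3]
    return o+d*(z-o[2])/d[2]
def w2px(f,p):
    K=np.array(f['K'] if 'K' in f else f['camera_matrix']);T=np.array(f['T'])
    c=T[:3,:3].T@(np.array(p,float)-T[:3,3]);q=K@c;return q[:2]/q[2]
E
python3 - <<'E'
from h import *
for n in('top','side'):
    f=snap(n,n+'0.png');print(n,f['camera_matrix'],np.round(f['T'],3))
s=env.sense();print(s)
E
```

```text
total 12
drwxr-xr-x  3 agent agent 4096 Dec  6 00:14 .
drwxr-xr-x 23 root  root  4096 Dec  6 00:14 ..
drwxr-xr-x  2 agent agent 4096 Dec  6 00:14 pics
top [[458.83156272   0.         311.85743665]
 [  0.         458.83156272 201.22640354]
 [  0.           0.           1.        ]] [[ 2.500000e-02 -9.920000e-01  1.220000e-01  2.574200e+02]
 [-1.000000e+00 -2.300000e-02  1.500000e-02 -4.224700e+01]
 [-1.200000e-02 -1.220000e-01 -9.920000e-01  1.502831e+03]
 [ 0.000000e+00  0.000000e+00  0.000000e+00  1.000000e+00]]
side [[372.66747899   0.         315.90952636]
 [  0.         372.66747899 196.93442637]
 [  0.           0.           1.        ]] [[-9.570000e-01 -9.700000e-02  2.720000e-01  8.452800e+01]
 [-2.890000e-01  3.710000e-01 -8.830000e-01  1.057436e+03]
 [-1.500000e-02 -9.230000e-01 -3.840000e-01  5.355850e+02]
 [ 0.000000e+00  0.000000e+00  0.000000e+00  1.000000e+00]]
{'time': 0.1, 'joints': array([ 1.00191746,  0.47770915,  0.02233872,  1.55631603, -0.01147768,
        1.10929285, -0.08312479]), 'joint_velocities': array([-0.00077652, -0.00056887, -0.0006908 , -0.00430162, -0.0009235 ,
       -0.00269698, -0.00086734]), 'joint_efforts': array([ 3.29415998e-03, -5.84093034e+01,  1.53988089e+00, -2.73316276e+01,
       -5.41929435e-02,  1.30644866e-02,  4.11229144e-05]), 'tcp_pos': array([ 299.88919761, -604.1368961 ,  221.79986323]), 'orientation': array([-7.59546472e-04,  9.73576194e-01,  2.28361023e-01, -2.46651039e-04]), 'ft_force': array([ 0.6454472 , -0.38639284,  0.43869597]), 'moment': array([-0.02035346,  0.04274999,  0.03393255]), 'gripper_width': 87.80053661451564}
```

View pics/top0.png

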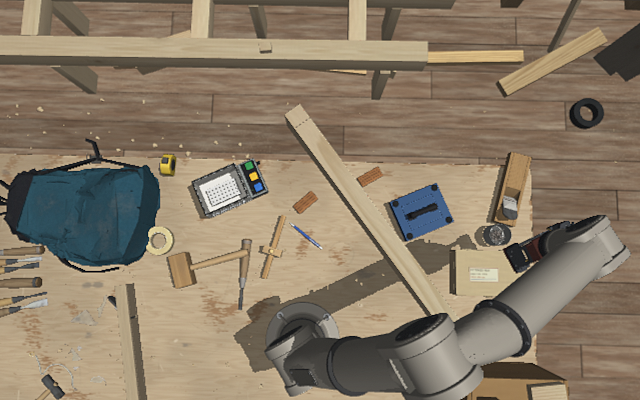

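View pics/side0.png

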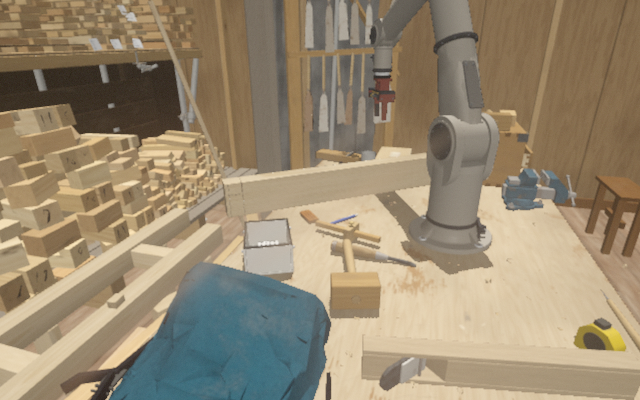

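Run:
```python
import cv2
im=cv2.imread('pics/top0.png')
cv2.imwrite('pics/c1.png',cv2.resize(im[145:235,180:340],None,fx=5,fy=5,interpolation=cv2.INTER_CUBIC))
cv2.imwrite('pics/c2.png',cv2.resize(im[150:260,340:500],None,fx=5,fy=5,interpolation=cv2.INTER_CUBIC))
im=cv2.imread('pics/side0.png')
cv2.imwrite('pics/c3.png',cv2.resize(im[140:290,220:440],None,fx=3.6,fy=3.6,interpolation=cv2.INTER_CUBIC))
```

```text
(no output)
```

View pics/c1.png

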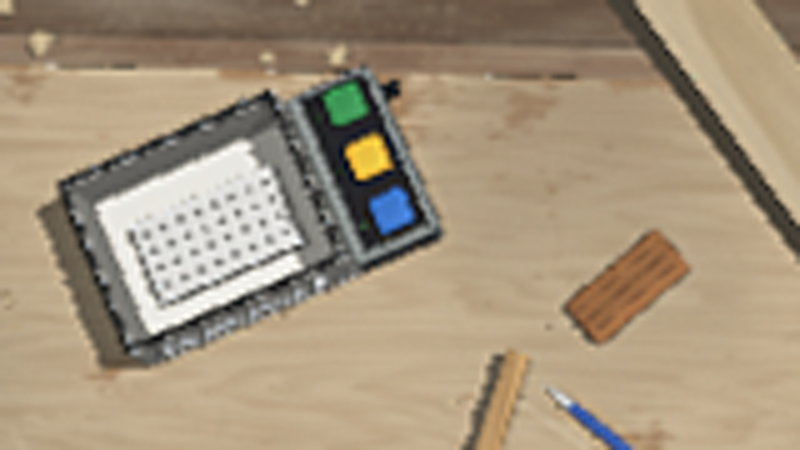

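View pics/c2.png

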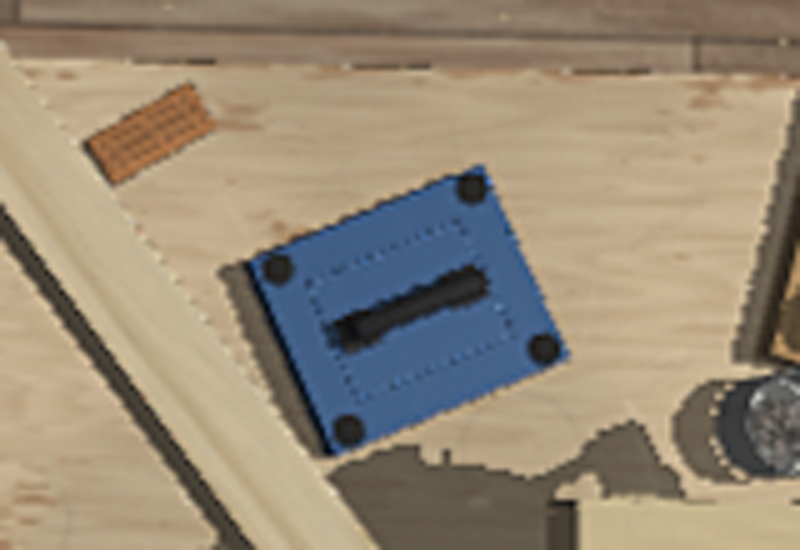

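View pics/c3.png

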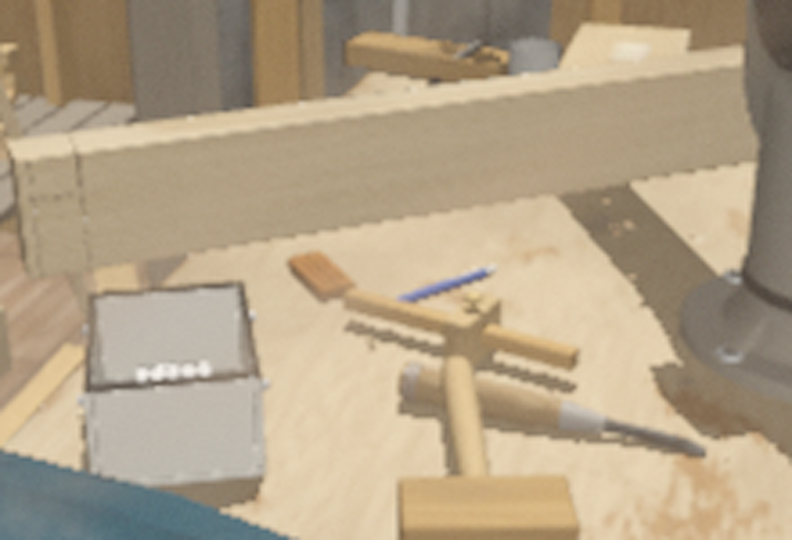

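```bash
cat >> h.py <<'E'
def blobs(im,lo,hi,roi=None,amin=15):
    hsv=cv2.cvtColor(im,cv2.COLOR_BGR2HSV);m=cv2.inRange(hsv,np.array(lo),np.array(hi))
    if roi: 
        k=np.zeros_like(m);k[roi[1]:roi[3],roi[0]:roi[2]]=1;m=m*k
    n,l,st,c=cv2.connectedComponentsWithStats(m)
    return [(c[i],st[i,4],l==i) for i in range(1,n) if st[i,4]>=amin]
def fit2d(P,W):
    # rigid 2D fit: world = R(th) P + t
    P=np.array(P,float);W=np.array(W,float)[:,:2];a=P-P.mean(0);b=W-W.mean(0)
    th=np.arctan2((a[:,0]*b[:,1]-a[:,1]*b[:,0]).sum(),(a*b).sum());R=np.array([[np.cos(th),-np.sin(th)],[np.sin(th),np.cos(th)]])
    t=W.mean(0)-R@P.mean(0);return t,th,(P@R.T+t-W)
E
cat > m0.py <<'E'
from h import *
f=dict(np.load('pics/top0.png.npz'));im=f['im']
for nm,lo,hi,roi in(('g',(50,80,50),(80,255,255),(230,150,280,210)),('y',(20,120,120),(32,255,255),(230,150,280,210)),('b',(100,100,80),(125,255,255),(230,150,280,210)),
  ('ten',(5,90,60),(14,255,200),(285,160,400,220)),('lid',(100,100,40),(125,255,255),(370,170,470,250)),('dark',(0,0,0),(179,255,60),(385,180,455,245)),('tape',(20,120,120),(35,255,255),(150,140,190,185))):
    for c,a,m in blobs(im,lo,hi,roi): print(nm,np.round(c,2),a, np.round(cv2.minAreaRect(np.argwhere(m)[:,::-1].astype(np.float32))[0],2),[np.round(x,1) for x in cv2.minAreaRect(np.argwhere(m)[:,::-1].astype(np.float32))[1:]])
# manual points
c1=lambda u,v:(180+(u+.5)/5-.5,145+(v+.5)/5-.5)
c2=lambda u,v:(340+(u+.5)/5-.5,150+(v+.5)/5-.5)
print('keys',[np.round(px2w(f,*c1(*p),55)) for p in((345,103),(369,157),(393,211))])
print('rim',[np.round(px2w(f,*c1(*p),82)) for p in((62,187),(270,95),(130,358))])
print('ten',[np.round(px2w(f,*c1(*p),12)) for p in((655,229),(690,268),(600,344),(565,307))])
print('ten2',[np.round(px2w(f,*c2(*p),12)) for p in((192,83),(216,127),(114,186),(85,143))])
print('boss',[np.round(px2w(f,*c2(*p),43)) for p in((278,268),(471,188),(543,348),(348,430))])
E
python3 m0.py
```

```text
g [248.72 165.2 ] 65 [248.6 165.2] [array([8., 8.]), np.float64(63.4)]
y [253.12 175.93] 59 [253.2 175.9] [array([7.2, 7.6]), np.float64(63.4)]
b [257.98 186.39] 64 [258.02 186.29] [array([8., 8.]), np.float64(68.2)]
ten [369.64 176.39] 253 [369.65 176.38] [array([10.5, 23.9]), np.float64(60.6)]
ten [305.11 201.89] 257 [305.15 201.88] [array([10.5, 24.2]), np.float64(50.2)]
lid [420.83 211.6 ] 1842 [421.03 211.41] [array([42.5, 50.9]), np.float64(66.8)]
dark [434.   187.12] 26 [434.  187.5] [array([5., 4.]), np.float64(90.0)]
dark [395.12 203.31] 26 [395.  203.5] [array([5., 4.]), np.float64(90.0)]
dark [397.24 221.76] 68 [396.96 221.23] [array([41.6,  1.8]), np.float64(66.8)]
dark [421.43 210.99] 191 [421.22 211.33] [array([ 6.7, 33.2]), np.float64(67.2)]
dark [448.35 219.35] 26 [448.25 219.25] [array([4.9, 4.2]), np.float64(45.0)]
dark [409.18 235.61] 28 [409.5 235.5] [array([5., 5.]), np.float64(0.0)]
tape [165.93 164.27] 168 [166.15 163.56] [array([13. , 19.4]), np.float64(10.6)]
keys [array([547., 186.,  55.]), array([512., 169.,  55.]), array([477., 152.,  55.])]
rim [array([484., 358.,  82.]), array([546., 229.,  82.]), array([377., 309.,  82.])]
ten [array([476., -15.,  12.]), array([451., -38.,  12.]), array([399.,  19.,  12.]), array([423.,  43.,  12.])]
ten2 [array([ 562., -235.,   12.]), array([ 533., -251.,   12.]), array([ 492., -184.,   12.]), array([ 520., -165.,   12.])]
boss [array([ 436., -287.,   43.]), array([ 491., -410.,   43.]), array([ 389., -455.,   43.]), array([ 334., -331.,   43.])]
```

```bash
cat > ov.py <<'E'
from h import *
def ov(npz,out,center,th,polys,roi,s=8,z0=0):
    f=dict(np.load(npz));im=f['im'];x0,y0,x1,y1=roi
    big=cv2.resize(im[y0:y1,x0:x1],None,fx=s,fy=s,interpolation=cv2.INTER_CUBIC)
    R=np.array([[np.cos(th),-np.sin(th)],[np.sin(th),np.cos(th)]])
    for P,col in polys:
        q=[]
        for p in P:
            w=np.r_[R@np.array(p[:2])+center,p[2]+z0];u=w2px(f,w);q.append(((u-[x0,y0]+.5)*s-.5))
        cv2.polylines(big,[np.round(q).astype(int)],True,col,1)
    cv2.imwrite(out,big)
def rect(cx,cy,w,h,z): return [(cx-w/2,cy-h/2,z),(cx+w/2,cy-h/2,z),(cx+w/2,cy+h/2,z),(cx-w/2,cy+h/2,z)]
R_,G_,M_,C_=(0,0,255),(0,255,0),(255,0,255),(255,255,0)
boxp=[(rect(0,0,120,150,82),R_),(rect(0,0,108,138,82),R_),(rect(0,0,120,150,0),M_),(rect(0,-105,120,60,44),C_)]+[(rect(x,-111,24,24,55),M_) for x in(-38,0,38)]
E
cat > m1.py <<'E'
from ov import *
f=dict(np.load('pics/top0.png.npz'))
k=[px2w(f,*p,55) for p in((248.66,165.2),(253.15,175.9),(258.0,186.35))]
t,th,r=fit2d([(38,-111),(0,-111),(-38,-111)],k);print(t,np.degrees(th),r)
ov('pics/top0.png.npz','pics/o1.png',t,th,boxp,(185,150,285,225))
ov('pics/side0.png.npz','pics/o2.png',t,th,boxp,(230,205,310,290),9)
E
python3 m1.py
```

```text
[464.67792938 269.6777181 ] 25.68840724194195 [[ 0.02978891  0.26876007]
 [ 0.34720394 -0.34185067]
 [-0.37699285  0.07309059]]
```

View pics/o1.png

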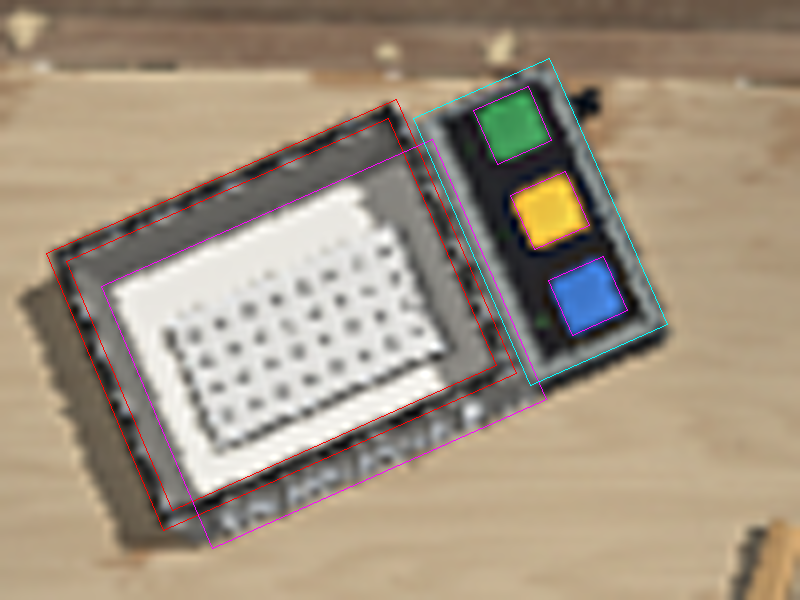

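View pics/o2.png

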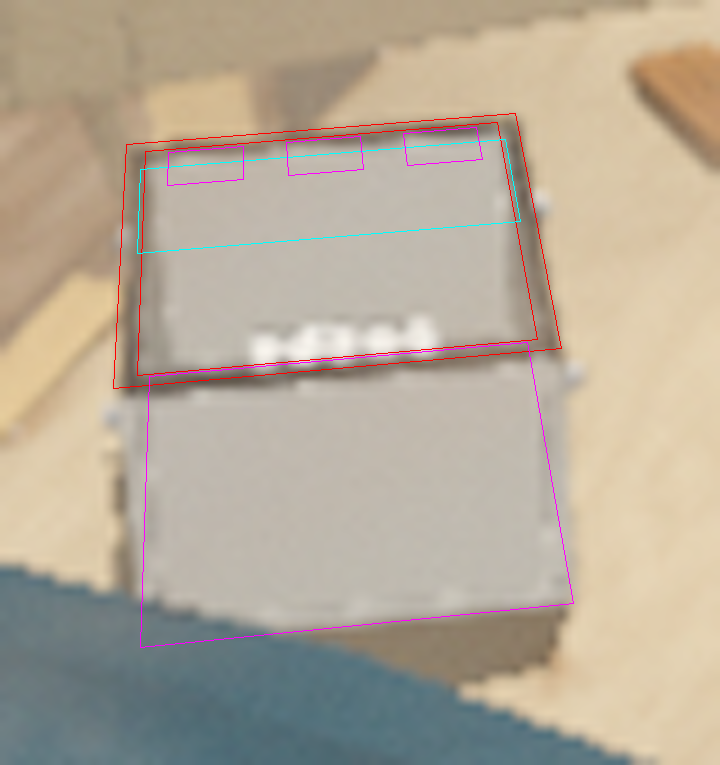

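```bash
cat > m2.py <<'E'
from ov import *
from scipy.ndimage import map_coordinates,gaussian_filter
from scipy.optimize import minimize
def line(a,b,n=60): return [np.array(a)+(np.array(b)-a)*i/(n-1) for i in range(n)]
def score(f,g,p,segs):
    c,s=np.cos(p[2]),np.sin(p[2]);tot=[]
    for S in segs:
        P=np.array(S);W=np.c_[c*P[:,0]-s*P[:,1]+p[0],s*P[:,0]+c*P[:,1]+p[1],P[:,2]]
        U=np.array([w2px(f,w) for w in W]);tot.append(map_coordinates(g,[U[:,1],U[:,0]],order=1).mean())
    return np.mean(tot)
def loop(w,h,z): 
    a=[(-w/2,-h/2,z),(w/2,-h/2,z),(w/2,h/2,z),(-w/2,h/2,z)]
    return [line(a[i],a[(i+1)%4]) for i in range(4)]
if __name__=='__main__':
  for n in('top','side'):
    f=dict(np.load(f'pics/{n}0.png.npz'));g=gaussian_filter(cv2.cvtColor(f['im'],6).astype(float),.7)
    for w in (108,111,114,117):
        r=minimize(lambda p:score(f,g,p,loop(w,w+30,82)),[464.5,269.5,np.radians(25.7)],method='Nelder-Mead',options=dict(initial_simplex=[[464,269,.45],[468,269,.45],[464,273,.45],[464,269,.48]]))
        print(n,w,np.round(r.x[:2],1),np.degrees(r.x[2]).round(2),r.fun.round(1))
E
python3 m2.py
```

```text
top 108 [459.3 271.2] 25.31 91.6
top 111 [462.  270.3] 25.56 84.5
top 114 [462.9 270.4] 25.44 79.4
top 117 [462.7 270.2] 25.58 83.4
side 108 [461.3 274.1] 24.82 141.2
side 111 [461.9 273.9] 25.16 136.0
side 114 [462.  273.3] 25.64 135.7
side 117 [463.  272.9] 26.01 141.5
```

```bash
cat > m3.py <<'E'
from ov import *
f=dict(np.load('pics/top0.png.npz'))
for n,c,roi in(('t0',[(476,-15),(451,-38),(399,19),(423,43)],(290,185,320,220)),('t1',[(562,-235),(533,-251),(492,-184),(520,-165)],(355,160,390,195))):
    t,th,r=fit2d([(18,-40),(-18,-40),(-18,40),(18,40)],c);print(n,t,np.degrees(th),np.round(r,1).tolist())
    m=[b for b in blobs(f['im'],(5,90,60),(14,255,200),roi)][0]
    print(px2w(f,*m[0],11.5))
    ov('pics/top0.png.npz',f'pics/{n}.png',t,th,[(rect(0,0,36,80,12),R_),(rect(0,0,36,80,0),M_)],roi,14)
lidp=[(rect(0,0,137,164,38),R_),(rect(0,0,137,164,0),M_),(rect(0,0,16,90,66),C_)]+[(rect(x,y,16,16,43),M_) for x in(-56,56) for y in(-68,68)]
B=[px2w(f,*p,43) for p in((434,187.2),(395.1,203.4),(448.35,219.35),(409.3,235.55))]
t,th,r=fit2d([(56,-68),(56,68),(-56,-68),(-56,68)],B);print('lid',t,np.degrees(th),np.round(r,1).tolist())
ov('pics/top0.png.npz','pics/lid.png',t,th,lidp,(380,175,465,250),8)
for px in((285,108),(302,105),(445,310),(400,240),(350,175)): print('beam?',px,px2w(f,*px,0),px2w(f,*px,100))
E
python3 m3.py
python3 -c "
import cv2,numpy as np
a=cv2.imread('pics/t0.png');b=cv2.imread('pics/t1.png');H=max(a.shape[0],b.shape[0])
c=np.zeros((H,a.shape[1]+b.shape[1],3),'uint8');c[:a.shape[0],:a.shape[1]]=a;c[:b.shape[0],a.shape[1]:]=b;cv2.imwrite('pics/tt.png',cv2.resize(c,None,fx=.85,fy=.85))"
```

```text
t0 [437.25   2.25] 42.62854357889532 [[1.6, 0.0], [0.1, -1.4], [-2.1, 0.5], [0.4, 0.9]]
[437.60789577   2.48028005  11.5       ]
t1 [ 526.75 -208.75] 31.26327207429776 [[0.9, 1.4], [-0.9, -1.3], [-1.4, 0.1], [1.4, -0.2]]
[ 527.05471778 -207.71926308   11.5       ]
lid [ 412.20081056 -370.87702291] 23.79853742765944 [[0.1, 0.1], [0.4, 0.2], [-0.0, -0.4], [-0.5, 0.1]]
beam? (285, 108) [757.71084947  79.37981357   0.        ] [724.42096115  71.28664026 100.        ]
beam? (302, 105) [769.38828459  22.07173286   0.        ] [735.32136734  17.7919001  100.        ]
beam? (445, 310) [ 101.40055249 -453.36013035    0.        ] [ 111.78224837 -426.004222    100.        ]
beam? (400, 240) [ 321.0750852  -309.67051103    0.        ] [ 316.83940436 -291.87586255  100.        ]
beam? (350, 175) [ 532.35195497 -143.84227635    0.        ] [ 514.05768683 -137.08201473  100.        ]
```

View pics/tt.png

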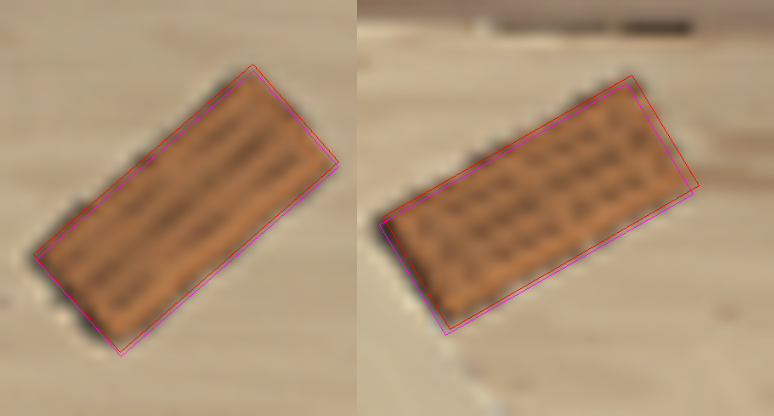

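View pics/lid.png

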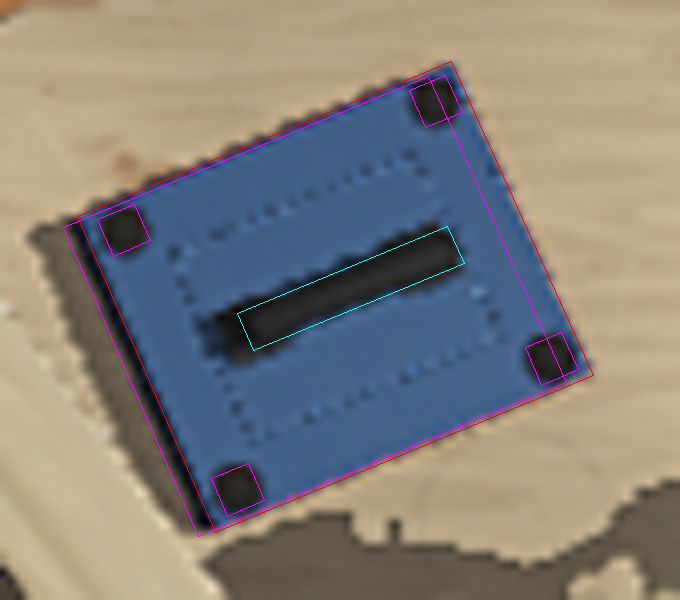

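Run:
```python
from h import *
im=cv2.imread('pics/top0.png'); cv2.imwrite('pics/b1.png',cv2.resize(im[95:330,275:475],None,fx=2.5,fy=2.5,interpolation=2))
im=cv2.imread('pics/side0.png'); cv2.imwrite('pics/b2.png',cv2.resize(im[140:225,215:435],None,fx=3.6,fy=3.6,interpolation=2))
```

```text
(no output)
```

View pics/b1.png

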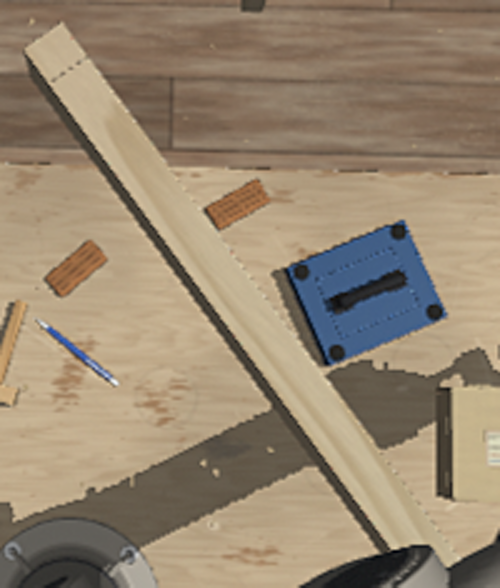

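View pics/b2.png

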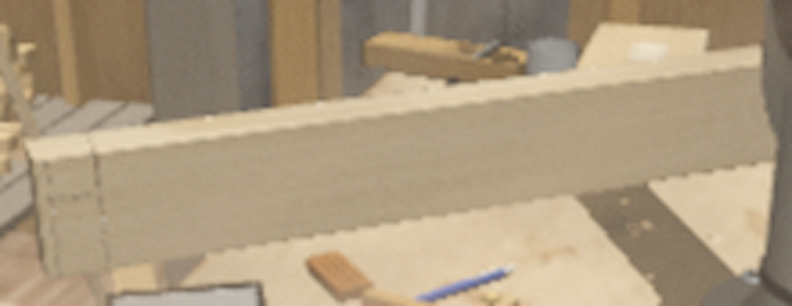

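```bash
cat >> h.py <<'E'
def tri(obs):
    A=[];b=[]
    for f,u,v in obs:
        K=np.array(f['K'] if 'K' in f else f['camera_matrix']);T=np.array(f['T'])
        d=T[:3,:3]@np.linalg.solve(K,[u,v,1.]);d/=np.linalg.norm(d);M=np.eye(3)-np.outer(d,d);A.append(M);b.append(M@T[:3,3])
    p=np.linalg.lstsq(np.vstack(A),np.hstack(b),rcond=None)[0];return p,[w2px(f,p)-[u,v] for f,u,v in obs]
E
python3 - <<'E'
from h import *
t=dict(np.load('pics/top0.png.npz'));s=dict(np.load('pics/side0.png.npz'))
p,r=tri([(t,285,115),(s,223.3,180.3)]);print(p,r)
for z in (-5,0,5,20): print(z,w2px(s,[p[0],p[1],z]))
for uv in ((25,50),(65,22),(165,157),(130,170),(330,365),(275,410),(275,405)):
    print(uv,px2w(t,275+uv[0]/2.5,95+uv[1]/2.5,p[2]).round())
E
```

```text
[695.02775985  69.53405581 130.87202903] [array([-0.43715007, -1.01402829]), array([1.05187959, 0.23431037])]
-5 [228.80085151 218.76598357]
0 [228.64374155 217.41587913]
5 [228.48614621 216.06160367]
20 [228.01042534 211.97355696]
(25, 50) [692.  68. 131.]
(65, 22) [729.  20. 131.]
(165, 157) [ 561. -107.  131.]
(130, 170) [544. -65. 131.]
(330, 365) [ 313. -307.  131.]
(275, 410) [ 258. -242.  131.]
(275, 405) [ 264. -242.  131.]
```

```bash
cat >> h.py <<'E'
def pose():
    s=env.sense();w,x,y,z=s['orientation'];
    X=np.array([1-2*(y*y+z*z),2*(x*y+w*z),2*(x*z-w*y)]);Z=np.array([2*(x*z+w*y),2*(y*z-w*x),1-2*(x*x+y*y)])
    return s,np.array(s['tcp_pos']),np.degrees(np.arctan2(X[1],X[0])),Z
def to(x,y,z,yaw=None):
    s,p,a,Z=pose();
    if yaw is not None: 
        sp=-((yaw-a+180)%360-180)
    else: sp=0
    b=np.radians(a-sp);d=np.array([x,y,z])-p
    print('at',p.round(1),'yaw',round(a,2),'Z',Z.round(4),'| spin first',round(sp,2),'then shift',np.round([d[0]*np.cos(b)+d[1]*np.sin(b),d[0]*np.sin(b)-d[1]*np.cos(b),-d[2]],1),'t',s['time'],'w',round(s['gripper_width'],1),'F',np.round(s['ft_force'],1))
E
python3 - <<'E'
from h import *
to(480,-250,220,132.6);to(437.5,2.3,120,132.6)
E
```

```text
at [ 299.9 -604.1  221.8] yaw 26.4 Z [-8.0e-04  1.4e-03 -1.0e+00] | spin first -106.2 then shift [138.8 372.3   1.8] t 0.1 w 87.8 F [ 0.6 -0.4  0.4]
at [ 299.9 -604.1  221.8] yaw 26.4 Z [-8.0e-04  1.4e-03 -1.0e+00] | spin first -106.2 then shift [353.3 511.8 101.8] t 0.1 w 87.8 F [ 0.6 -0.4  0.4]
```

Request:
drive_tool(commands=[[[0, 0, 0, -10.5, 1], [0, 0, 0, -10.5, 1], [0, 0, 0, -10.5, 1], [0, 0, 0, -10.5, 1], [0, 0, 0, -10.5, 1], [0, 0, 0, -10.5, 1], [0, 0, 0, -10.5, 1], [0, 0, 0, -10.5, 1], [0, 0, 0, -10.5, 1], [0, 0, 0, -10.5, 1], [0, 0, 0, 0, 1]]])

```text
time: 1.48
tcp_pos: [299.8, -604.5, 222.1]
orientation: [-0.0, 0.412, 0.911, 0.0]
ft_force: [0.1, 0.0, 0.1]
gripper_width: 87.8
```

Request:
drive_tool(commands=[[[21, 52.8, 0, 0, 1], [21, 52.8, 0, 0, 1], [21, 52.8, 0, 0, 1], [21, 52.8, 0, 0, 1], [21, 52.8, 0, 0, 1], [21, 52.8, 0, 0, 1], [21, 52.8, 0, 0, 1], [0, 0, 0, 0, 1], [0, 0, 0, 0, 1]]])

```text
time: 2.6
tcp_pos: [479.8, -250.6, 222.5]
orientation: [-0.0, 0.413, 0.911, -0.0]
ft_force: [-0.3, -1.5, 0.2]
gripper_width: 87.9
```

Run:
```python
from h import *
snap('top','top1.png');snap('side','side1.png')
to(437.5,2.3,120,132.6)
im=cv2.imread('pics/side1.png');cv2.imwrite('pics/s1.png',cv2.resize(im[60:210,220:440],None,fx=3.6,fy=3.6,interpolation=2))
```

```text
at [ 479.3 -251.6  222.4] yaw 131.16 Z [-7.e-04 -4.e-04 -1.e+00] | spin first -1.44 then shift [215.2 141.1 102.4] t 2.7 w 87.8 F [-1.   0.5  0.1]
```

View pics/top1.png

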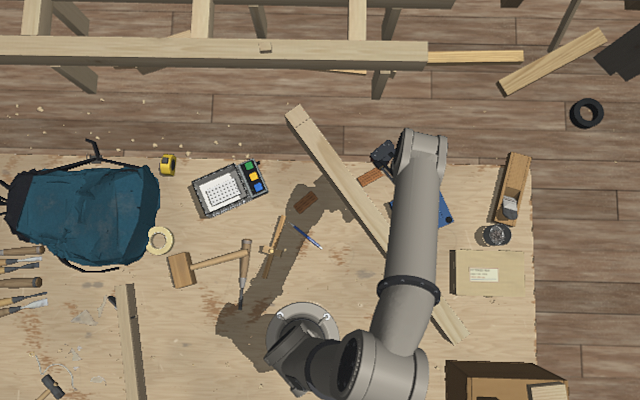

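View pics/s1.png

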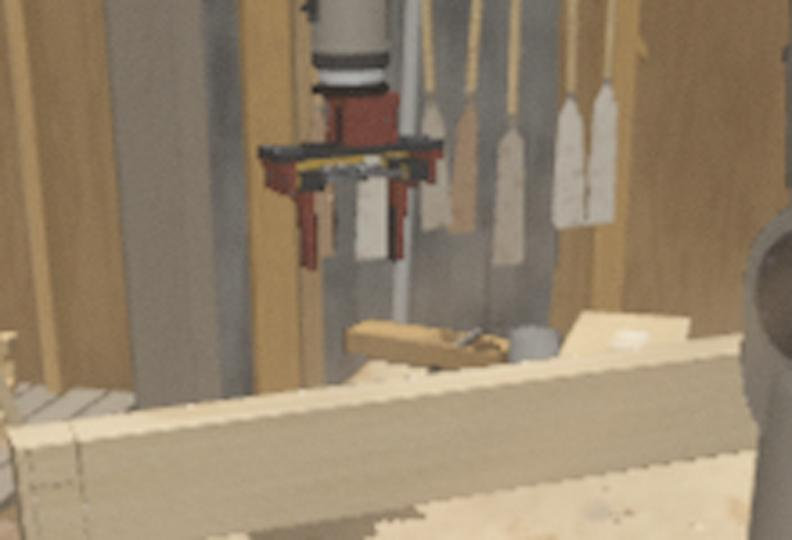

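Request:
drive_tool(commands=[[[0, 0, 0, -1.4, 1], [43, 28.2, 0, 0, 1], [43, 28.2, 0, 0, 1], [43, 28.2, 0, 0, 1], [43, 28.2, 0, 0, 1], [43, 28.2, 0, 0, 1], [0, 0, 50, 0, 1], [0, 0, 50, 0, 1], [0, 0, 0, 0, 1], [0, 0, 0, 0, 1]]])

```text
time: 3.95
tcp_pos: [438.6, 3.4, 124.0]
orientation: [0.001, 0.401, 0.916, 0.0]
ft_force: [-0.4, 0.6, 0.4]
gripper_width: 87.8
```

Run:
```python
from h import *
snap('top','top2.png');snap('side','side2.png')
to(437.5,2.3,8,132.6)
im=cv2.imread('pics/side2.png');cv2.imwrite('pics/s1.png',cv2.resize(im[90:240,220:440],None,fx=3.6,fy=3.6,interpolation=2))
print(env.sense()['joints'])
```

```text
at [439.2   3.4 124.6] yaw 132.75 Z [ 3.5e-03 -3.0e-04 -1.0e+00] | spin first 0.15 then shift [  0.3  -2.  116.6] t 4.05 w 87.7 F [ 0.  -0.5  0.1]
[ 0.45126928  0.29685695 -0.68563198  2.15712782  0.27158941  0.76723404
  0.33636651]
```

View pics/s1.png

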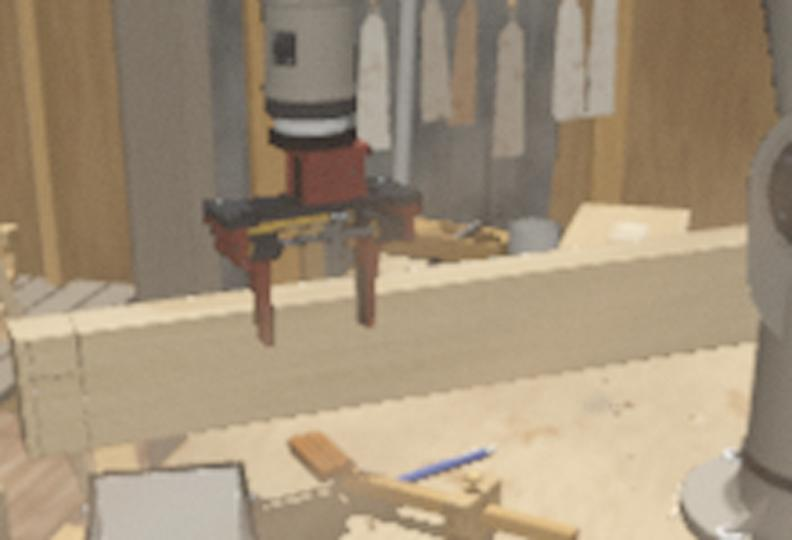

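Request:
drive_tool(commands=[[[0, -2, 40, 0, 0.7], [0, 0, 40, 0, 0.7], [0, 0, 20, 0, 0.7], [0, 0, 10, 0, 0.7], [0, 0, 5, 0, 0.7], [0, 0, 0, 0, 0.7], [0, 0, 0, 0, 0.7]]])

```text
time: 4.92
tcp_pos: [436.8, 2.2, 8.4]
orientation: [0.001, 0.4, 0.916, 0.0]
ft_force: [-0.4, -0.3, 0.4]
gripper_width: 61.7
```

Run:
```python
from h import *
snap('top','top3.png');snap('side','side3.png')
to(437.5,2.3,3,132.6)
im=cv2.imread('pics/side3.png');cv2.imwrite('pics/s1.png',cv2.resize(im[150:240,270:380],None,fx=7,fy=7,interpolation=2))
```

```text
at [436.5   2.2   8.2] yaw 132.79 Z [ 1.1e-03 -1.0e-04 -1.0e+00] | spin first 0.19 then shift [-0.6  0.8  5.2] t 5.025 w 61.5 F [-0.3  0.5  1.1]
```

View pics/s1.png

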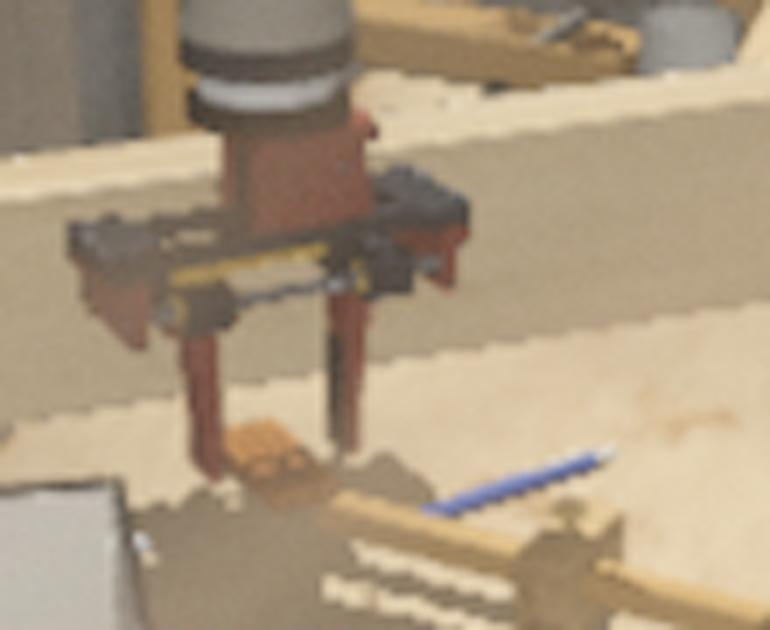

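Request:
drive_tool(commands=[[[0, 0, 3, 0, 0.7], [0, 0, 2, 0, 0.7], [0, 0, 0, 0, 0.7], [0, 0, 0, 0, 0], [0, 0, 0, 0, 0], [0, 0, 0, 0, 0], [0, 0, 0, 0, 0], [0, 0, 0, 0, 0], [0, 0, 0, 0, 0], [0, 0, 0, 0, 0]]])

```text
time: 6.28
tcp_pos: [436.2, 2.3, 2.7]
orientation: [0.0, 0.4, 0.916, 0.0]
ft_force: [0.1, 0.6, 0.0]
gripper_width: 35.5
```

Run:
```python
from h import *
to(437.5,2.3,200,115.5);to(462.8,271.3,200,115.5)
```

```text
at [436.2   2.3   2.7] yaw 132.8 Z [ 2.e-04  0.e+00 -1.e+00] | spin first 17.3 then shift [  -0.6    1.2 -197.3] t 6.275 w 35.5 F [0.1 0.6 0. ]
at [436.2   2.3   2.7] yaw 132.8 Z [ 2.e-04  0.e+00 -1.e+00] | spin first 17.3 then shift [ 231.3  139.8 -197.3] t 6.275 w 35.5 F [0.1 0.6 0. ]
```

Request:
drive_tool(commands=[[[0, 0, -50, 0, 0], [0, 0, -50, 0, 0], [0, 0, -40, 8.6, 0], [0, 0, 0, 8.7, 0], [46.2, 28, 0, 0, 0], [46.2, 28, 0, 0, 0], [46.2, 28, 0, 0, 0], [46.2, 28, 0, 0, 0], [46.2, 28, 0, 0, 0], [0, 0, 0, 0, 0], [0, 0, 0, 0, 0], [0, 0, 0, 0, 0]]])

```text
time: 7.78
tcp_pos: [463.1, 269.1, 142.3]
orientation: [0.0, 0.535, 0.845, -0.001]
ft_force: [-0.7, 0.4, -0.9]
gripper_width: 36.1
```

Run:
```python
from h import *
snap('top','top4.png');snap('side','side4.png')
to(462.8,271.3,100,115.5)
im=cv2.imread('pics/side4.png');im=im[120:290,210:360];im2=cv2.imread('pics/top4.png')[130:245,180:340]
cv2.imwrite('pics/s1.png',cv2.resize(im,None,fx=3.5,fy=3.5,interpolation=2));cv2.imwrite('pics/s2.png',cv2.resize(im2,None,fx=5,fy=5,interpolation=2))
```

```text
at [463.3 269.4 142.6] yaw 115.38 Z [ 1.e-04 -1.e-03 -1.e+00] | spin first -0.12 then shift [ 1.9  0.4 42.6] t 7.875 w 35.9 F [-0.1 -0.2 -0.4]
```

View pics/s1.png

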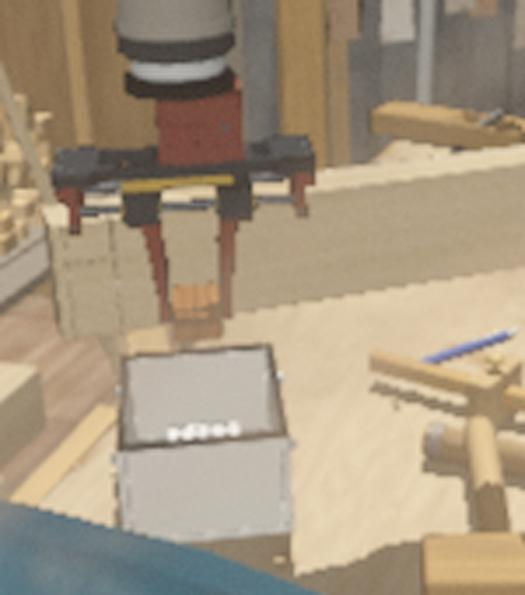

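View pics/s2.png

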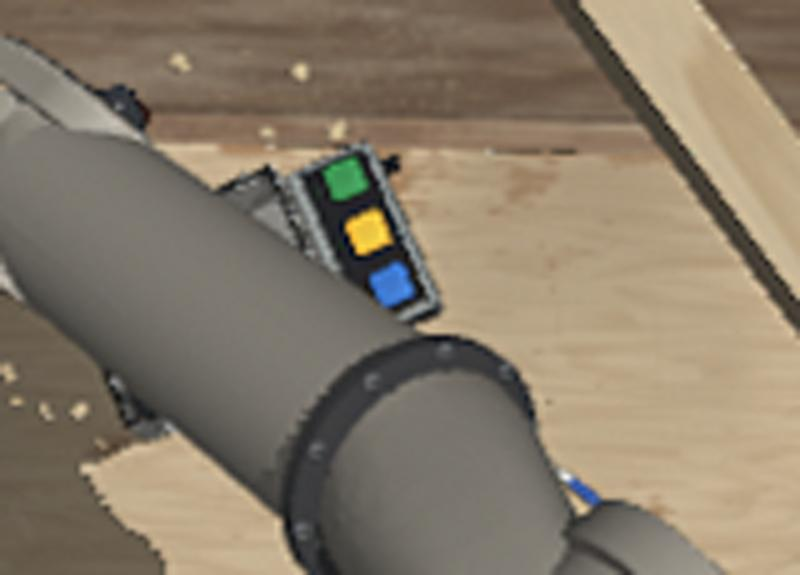

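Run:
```python
from ov import *
th=np.radians(25.4);c=np.array([463.3,269.4])
ov('pics/side4.png.npz','pics/o3.png',c,th,[(rect(0,0,36,80,0),M_),(rect(0,0,36,80,12),R_)],(235,180,305,260),9,z0=139.8)
```

```text
(no output)
```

View pics/o3.png

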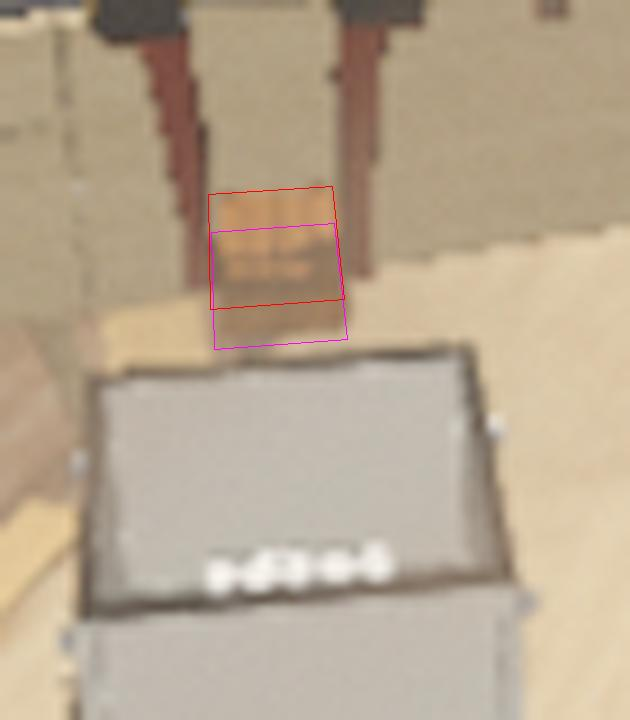

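Request:
drive_tool(commands=[[[1.9, 0.4, 40, 0, 0], [0, 0, 40, 0, 0], [0, 0, 20, 0, 0], [0, 0, 4, 0, 0], [0, 0, 0, 0, 0], [0, 0, 0, 0, 0]]])

```text
time: 8.62
tcp_pos: [463.4, 273.5, 39.9]
orientation: [0.001, 0.534, 0.846, 0.001]
ft_force: [-1.2, 0.2, -0.4]
gripper_width: 35.8
```

Request:
drive_tool(commands=[[[0, 0, 2, 0, 0], [0, 0, 2, 0, 0], [0, 0, 1, 0, 0], [0, 0, 0, 0, 0]]])

```text
time: 9.12
tcp_pos: [462.5, 272.9, 33.6]
orientation: [-0.0, 0.534, 0.846, -0.0]
ft_force: [0.2, 0.7, -0.1]
gripper_width: 35.4
```

Request:
drive_tool(commands=[[[0, 0, 1, 0, 0], [0, 0, 1, 0, 0], [0, 0, 0, 0, 0]]])

```text
time: 9.5
tcp_pos: [462.5, 272.9, 31.6]
orientation: [-0.0, 0.534, 0.846, -0.0]
ft_force: [0.7, -0.4, -1.5]
gripper_width: 35.7
```

Request:
drive_tool(commands=[[[0, 0, 1, 0, 0], [0, 0, 1, 0, 0], [0, 0, 0, 0, 0]]])

```text
time: 9.88
tcp_pos: [462.5, 272.9, 29.6]
orientation: [-0.0, 0.534, 0.846, -0.0]
ft_force: [-0.2, -0.4, -1.4]
gripper_width: 35.5
```

Request:
drive_tool(commands=[[[0, 0, 1, 0, 0], [0, 0, 1, 0, 0], [0, 0, 0, 0, 0]]])

```text
time: 10.25
tcp_pos: [462.6, 273.0, 29.3]
orientation: [0.001, 0.534, 0.846, -0.0]
ft_force: [-5.1, -3.6, 18.9]
gripper_width: 35.9
```

Request:
drive_tool(commands=[[[0, 0, 1, 0, 0], [0, 0, 1, 0, 0], [0, 0, 0, 0, 0]]])

```text
time: 10.62
tcp_pos: [462.6, 273.0, 29.2]
orientation: [0.001, 0.534, 0.846, -0.001]
ft_force: [-9.8, -8.5, 41.0]
gripper_width: 35.4
```

Request:
drive_tool(commands=[[[0, 0, -1.5, 0, 0], [0, 0, -1.5, 0, 0], [0, 0, 0, 0, 0], [0, 0, 0, 0, 0]]])

```text
time: 11.12
tcp_pos: [462.8, 273.1, 29.3]
orientation: [0.0, 0.534, 0.846, 0.0]
ft_force: [-1.4, -1.7, 9.9]
gripper_width: 35.7
```

Request:
drive_tool(commands=[[[0, 0, 0, 0, 0.55], [0, 0, 0, 0, 0.55], [0, 0, 0, 0, 0.55], [0, 0, 0, 0, 0.55], [0, 0, -5, 0, 0.55], [0, 0, -50, 0, 0.55], [0, 0, -60, 0, 0.55], [0, 0, -30, 0, 0.7], [0, 0, 0, 0, 0.7]]])

```text
time: 12.25
tcp_pos: [463.8, 274.0, 176.4]
orientation: [0.001, 0.534, 0.846, 0.002]
ft_force: [-0.5, -0.2, -0.7]
gripper_width: 61.0
```

Run:
```python
from h import *
to(530.7,-213.4,170,121.3)
```

```text
at [463.8 274.  176.4] yaw 115.49 Z [ 0.0048  0.0023 -1.    ] | spin first -5.81 then shift [-451.2 -196.1    6.4] t 12.25 w 61.0 F [-0.5 -0.2 -0.7]
```

Request:
drive_tool(commands=[[[0, 0, 0, -5.8, 0.7], [-50.7, -21.9, 0, 0, 0.7], [-50.7, -21.9, 0, 0, 0.7], [-50.7, -21.9, 0, 0, 0.7], [-50.7, -21.9, 0, 0, 0.7], [-50.7, -21.9, 0, 0, 0.7], [-50.7, -21.9, 0, 0, 0.7], [-50.7, -21.9, 0, 0, 0.7], [-50.7, -21.9, 0, 0, 0.7], [-50.7, -21.9, 0, 0, 0.7], [0, 0, 0, 0, 0.7], [0, 0, 0, 0, 0.7]]])

```text
time: 13.75
tcp_pos: [530.5, -218.3, 172.5]
orientation: [-0.001, 0.49, 0.872, 0.0]
ft_force: [-0.3, 1.0, 0.2]
gripper_width: 61.5
```

Run:
```python
from h import *
snap('top','top5.png');snap('side','side5.png')
to(533.1,-218.5,8,121.3)
im=cv2.imread('pics/side5.png')[200:290,230:320];im2=cv2.imread('pics/top5.png')[130:250,180:460]
cv2.imwrite('pics/s1.png',cv2.resize(im,None,fx=6,fy=6,interpolation=2));cv2.imwrite('pics/s2.png',cv2.resize(im2,None,fx=2.8,fy=2.8,interpolation=2))
```

```text
at [ 531.  -217.3  173.2] yaw 121.46 Z [-8.e-04  1.e-03 -1.e+00] | spin first 0.16 then shift [ -2.1   1.2 165.2] t 13.85 w 61.8 F [-1.   0.6  0.4]
```

View pics/s1.png

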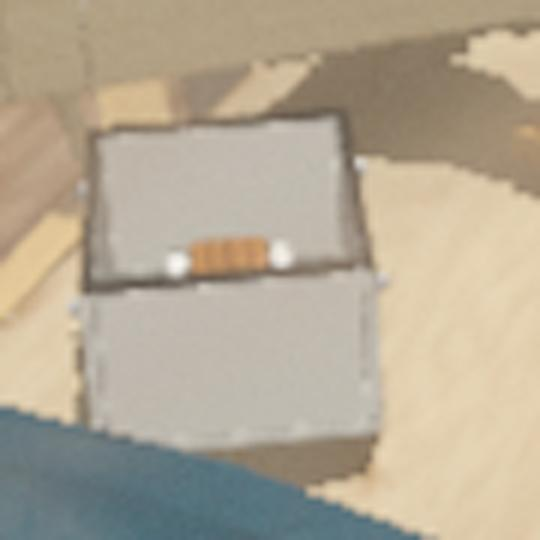

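View pics/s2.png

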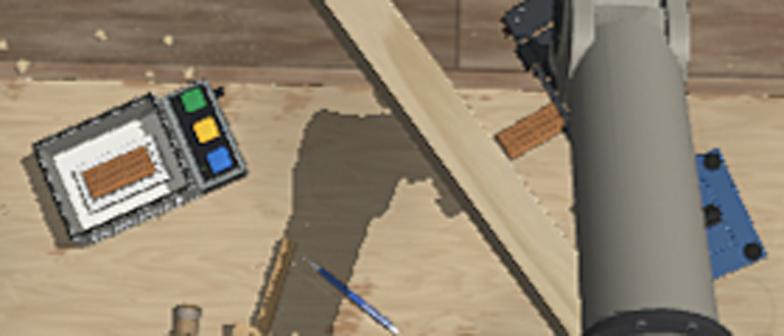

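Request:
drive_tool(commands=[[[-2.1, 1.2, 50, 0, 0.7], [0, 0, 50, 0, 0.7], [0, 0, 40, 0, 0.7], [0, 0, 15, 0, 0.7], [0, 0, 7, 0, 0.7], [0, 0, 0, 0, 0.7], [0, 0, 0, 0, 0.7]]])

```text
time: 14.72
tcp_pos: [534.3, -220.8, 13.1]
orientation: [0.001, 0.49, 0.872, 0.0]
ft_force: [-0.0, -0.3, 0.2]
gripper_width: 61.3
```

Run:
```python
from h import *
to(533.1,-218.5,3,121.3)
f=dict(np.load('pics/top5.png.npz'))
for c,a,m in blobs(f['im'],(5,90,60),(14,255,200),(190,160,250,220)): print(c,a,px2w(f,*c,38),[x for x in cv2.minAreaRect(np.argwhere(m)[:,::-1].astype(np.float32))])
snap('top','top6.png');im2=cv2.imread('pics/top6.png')[140:240,340:440]
cv2.imwrite('pics/s2.png',cv2.resize(im2,None,fx=6,fy=6,interpolation=2))
```

```text
at [ 534.3 -220.8   13.1] yaw 121.3 Z [ 2.2e-03 -9.0e-04 -1.0e+00] | spin first -0.0 then shift [ 2.6  0.1 10.1] t 14.725 w 61.3 F [-0.  -0.3  0.2]
[221.89959839 191.27309237] 249 [462.7937545  271.64101676  38.        ] [(221.84536743164062, 191.40206909179688), (10.559599876403809, 24.165239334106445), 66.03751373291016]
```

View pics/s2.png

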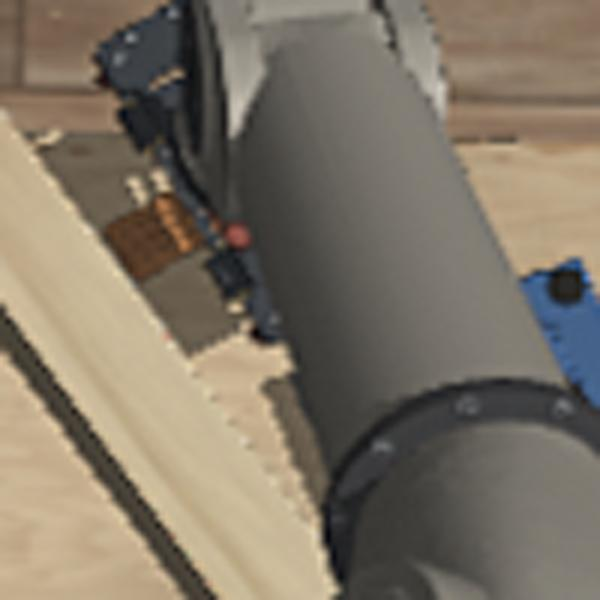

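Request:
drive_tool(commands=[[[2.6, 0, 5, 0, 0.7], [0, 0, 3, 0, 0.7], [0, 0, 2.3, 0, 0.7], [0, 0, 0, 0, 0.7], [0, 0, 0, 0, 0], [0, 0, 0, 0, 0], [0, 0, 0, 0, 0], [0, 0, 0, 0, 0], [0, 0, 0, 0, 0], [0, 0, 0, 0, 0], [0, 0, 0, 0, 0]]])

```text
time: 16.15
tcp_pos: [532.1, -218.3, 1.4]
orientation: [0.0, 0.49, 0.872, 0.0]
ft_force: [0.3, -0.1, 0.9]
gripper_width: 35.9
```

Run:
```python
from h import *
to(533,-218.5,173,121.3)
```

```text
at [ 532.1 -218.3    1.4] yaw 121.3 Z [ 2.e-04 -0.e+00 -1.e+00] | spin first -0.0 then shift [  -0.6    0.7 -171.6] t 16.15 w 35.9 F [ 0.3 -0.1  0.9]
```

Request:
drive_tool(commands=[[[0, 0, -50, 0, 0], [0, 0, -60, 0, 0], [0, 0, -60, 0, 0], [0, 0, 0, 5.8, 0], [0, 0, 0, 0, 0]]])

```text
time: 16.77
tcp_pos: [531.7, -218.5, 171.7]
orientation: [0.0, 0.533, 0.846, -0.0]
ft_force: [-0.3, 0.5, -0.4]
gripper_width: 35.9
```

Run:
```python
from h import *
to(467.9,261.8,171,115.5)
```

```text
at [ 531.7 -218.5  171.7] yaw 115.53 Z [ 1.e-04 -8.e-04 -1.e+00] | spin first 0.03 then shift [461.  149.2   0.7] t 16.775 w 35.9 F [-0.3  0.5 -0.4]
```

Request:
drive_tool(commands=[[[51.2, 16.6, 0, 0, 0], [51.2, 16.6, 0, 0, 0], [51.2, 16.6, 0, 0, 0], [51.2, 16.6, 0, 0, 0], [51.2, 16.6, 0, 0, 0], [51.2, 16.6, 0, 0, 0], [51.2, 16.6, 0, 0, 0], [51.2, 16.6, 0, 0, 0], [51.2, 16.6, 0, 0, 0], [0, 0, 0, 0, 0], [0, 0, 30, 0, 0], [0, 0, 0, 0, 0]]])

```text
time: 18.27
tcp_pos: [466.8, 259.5, 138.8]
orientation: [-0.001, 0.533, 0.846, -0.003]
ft_force: [0.8, 0.3, -0.3]
gripper_width: 35.7
```

Run:
```python
from h import *
snap('side','side7.png')
to(467.9,261.8,55,115.5)
s,p,a,Z=pose()
from ov import *
th=np.radians(a-90);c=p[:2]+11.3*np.array([np.cos(np.radians(a)),np.sin(np.radians(a))]);print(c)
ov('pics/side7.png.npz','pics/o3.png',c,th,[(rect(0,0,36,80,0),M_),(rect(0,0,36,80,12),R_)],(225,160,315,260),7,z0=p[2]-1.4)
```

```text
at [467.7 260.2 140.2] yaw 115.51 Z [-0.0031 -0.0021 -1.    ] | spin first 0.01 then shift [ 1.3  0.9 85.2] t 18.325 w 35.5 F [ 0.5  0.1 -1. ]
[462.82346352 270.44435092]
```

View pics/o3.png

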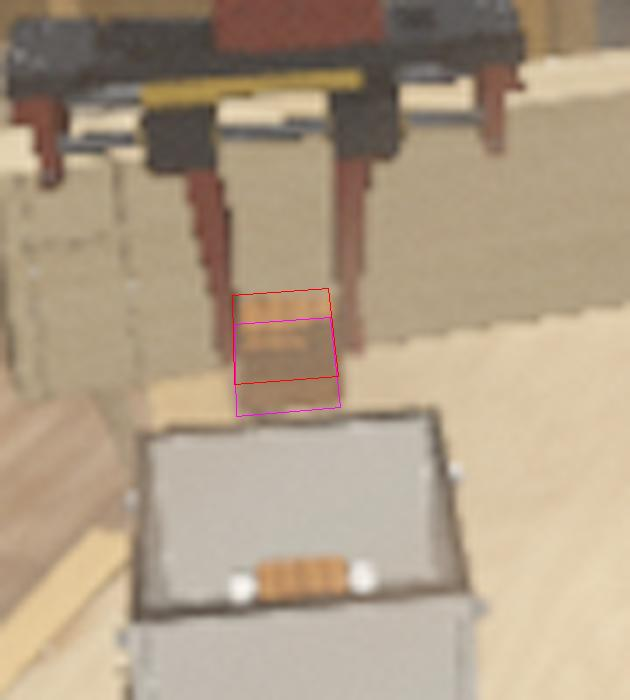

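Request:
drive_tool(commands=[[[0.5, 0.5, 40, 0, 0], [0, 0, 30, 0, 0], [0, 0, 15, 0, 0], [0, 0, 8, 0, 0], [0, 0, 0, 0, 0], [0, 0, 0, 0, 0]]])

```text
time: 19.08
tcp_pos: [469.3, 263.0, 49.3]
orientation: [0.0, 0.534, 0.846, 0.001]
ft_force: [0.5, 0.4, -0.2]
gripper_width: 35.8
```

Request:
drive_tool(commands=[[[0, 0, 1.5, 0, 0], [0, 0, 1.5, 0, 0], [0, 0, 0, 0, 0]]])

```text
time: 19.45
tcp_pos: [468.6, 262.6, 45.3]
orientation: [0.0, 0.534, 0.846, -0.0]
ft_force: [0.2, -0.5, -0.8]
gripper_width: 35.7
```

Request:
drive_tool(commands=[[[0, 0, 1, 0, 0], [0, 0, 1, 0, 0], [0, 0, 0, 0, 0]]])

```text
time: 19.82
tcp_pos: [468.6, 262.5, 43.2]
orientation: [-0.0, 0.534, 0.846, -0.0]
ft_force: [0.0, -0.1, 0.1]
gripper_width: 35.5
```

Request:
drive_tool(commands=[[[0, 0, 1, 0, 0], [0, 0, 1, 0, 0], [0, 0, 0, 0, 0]]])

```text
time: 20.2
tcp_pos: [468.6, 262.5, 41.2]
orientation: [-0.0, 0.534, 0.846, -0.0]
ft_force: [-0.5, -0.7, -0.4]
gripper_width: 35.6
```

Request:
drive_tool(commands=[[[0, 0, 0.5, 0, 0], [0, 0, 0.5, 0, 0], [0, 0, 0, 0, 0]]])

```text
time: 20.58
tcp_pos: [468.7, 262.5, 40.3]
orientation: [0.0, 0.534, 0.846, -0.0]
ft_force: [-0.4, -0.3, -0.6]
gripper_width: 35.7
```

Request:
drive_tool(commands=[[[0, 0, 0.5, 0, 0], [0, 0, 0.5, 0, 0], [0, 0, 0, 0, 0]]])

```text
time: 20.95
tcp_pos: [468.7, 262.6, 40.0]
orientation: [0.0, 0.534, 0.846, -0.0]
ft_force: [-1.7, -1.5, 7.2]
gripper_width: 35.5
```

Contact at 40 mm, as expected. Release, lift, and look.

Request:
drive_tool(commands=[[[0, 0, 0, 0, 0.55], [0, 0, 0, 0, 0.55], [0, 0, 0, 0, 0.55], [0, 0, 0, 0, 0.55], [0, 0, -5, 0, 0.55], [0, 0, -50, 0, 0.55], [0, 0, -60, 0, 0.55], [0, 0, -30, 0, 0.55], [0, 0, -40, 0, 0.55], [0, 0, 0, 0, 0.55]]])

```text
time: 22.2
tcp_pos: [470.1, 263.9, 227.7]
orientation: [0.002, 0.534, 0.846, 0.003]
ft_force: [0.2, -0.6, -0.3]
gripper_width: 48.1
```

Request:
drive_tool(commands=[[[-50, -18, 0, 0, 0.55], [-50, -18, 0, 0, 0.55], [-50, -18, 0, 0, 0.55], [-50, -18, 0, 0, 0.55], [-50, -18, 0, 0, 0.55], [0, 0, 0, 0, 0.55], [0, 0, 0, 0, 0.55]]])

```text
time: 23.08
tcp_pos: [494.5, -1.3, 223.8]
orientation: [-0.001, 0.534, 0.846, -0.0]
ft_force: [-0.8, 1.9, 0.5]
gripper_width: 48.2
```

Run:
```python
from h import *
f=snap('top','top8.png');snap('side','side8.png')
to(412.2,-370.9,200,113.8)
im=cv2.imread('pics/side8.png')[200:290,230:320];im2=cv2.imread('pics/top8.png')[140:260,180:460]
cv2.imwrite('pics/s1.png',cv2.resize(im,None,fx=6,fy=6,interpolation=2));cv2.imwrite('pics/s2.png',cv2.resize(im2,None,fx=2.8,fy=2.8,interpolation=2))
for c,a,m in blobs(f['image'],(5,90,60),(14,255,200),(190,160,250,220)): print(c,a,px2w(f,*c,50),[x for x in cv2.minAreaRect(np.argwhere(m)[:,::-1].astype(np.float32))])
```

```text
at [ 4.947e+02 -2.000e-01  2.241e+02] yaw 115.65 Z [-4.e-04  5.e-04 -1.e+00] | spin first 1.85 then shift [-305.9 -225.1   24.1] t 23.175 w 48.6 F [0.7 0.7 0.7]
[221.33695652 190.81521739] 276 [462.55244632 270.95010352  50.        ] [(221.43966674804688, 191.02587890625), (11.686274528503418, 24.68561363220215), 66.80140686035156]
```

View pics/s1.png

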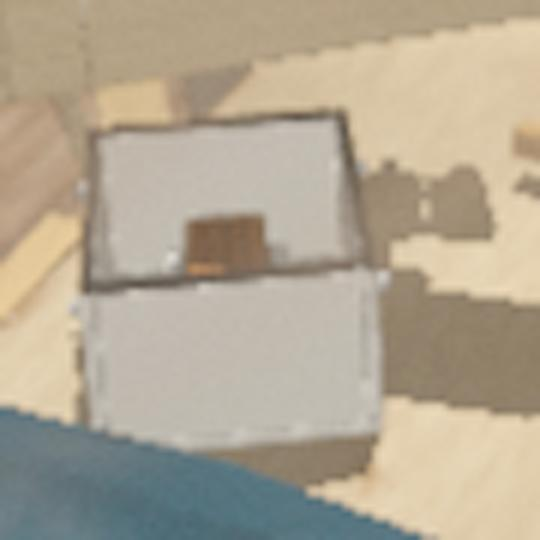

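View pics/s2.png

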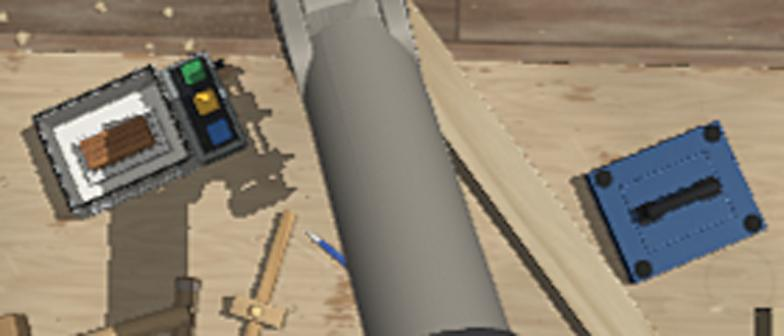

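```bash
cat > lidm.py <<'E'
import sys
from ov import *
def lid(fn,z=43,roi=(370,170,480,255)):
    f=dict(np.load(fn));B=[b for b in blobs(f['im'],(0,0,0),(179,255,60),roi,12) if 15<b[1]<45]
    C=np.array([b[0] for b in B]);print(C.round(2).tolist(),[b[1] for b in B])
    W=np.array([px2w(f,*c,z) for c in C])
    best=None
    from itertools import permutations
    M=[(56,-68),(56,68),(-56,-68),(-56,68)]
    for S in permutations(range(len(W)),4):
        t,th,r=fit2d(M,W[list(S)])
        if abs(th)<np.pi/2 and (best is None or np.abs(r).max()<np.abs(best[2]).max()): best=(t,th,r)
    t,th,r=best;print('lid',t.round(2),np.degrees(th).round(2),'res',np.abs(r).max().round(2));return t,th
if __name__=='__main__': lid(sys.argv[1])
E
python3 lidm.py pics/top8.png.npz; python3 lidm.py pics/top0.png.npz
```

```text
[[434.0, 187.12], [395.12, 203.31], [448.35, 219.35], [409.18, 235.61]] [np.int32(26), np.int32(26), np.int32(26), np.int32(28)]
lid [ 412.3  -370.79] 23.73 res 0.34
[[434.0, 187.12], [395.12, 203.31], [448.35, 219.35], [409.18, 235.61]] [np.int32(26), np.int32(26), np.int32(26), np.int32(28)]
lid [ 412.3  -370.79] 23.73 res 0.34
```

Request:
drive_tool(commands=[[[0, 0, 0, 1.9, 0.55], [-43.7, -32.1, 0, 0, 0.55], [-43.7, -32.1, 0, 0, 0.55], [-43.7, -32.1, 0, 0, 0.55], [-43.7, -32.1, 0, 0, 0.55], [-43.7, -32.1, 0, 0, 0.55], [-43.7, -32.1, 0, 0, 0.55], [-43.7, -32.1, 0, 0, 0.55], [0, 0, 50, 0, 0.55], [0, 0, 0, 0, 0.55], [0, 0, 0, 0, 0.55]]])

```text
time: 24.55
tcp_pos: [412.9, -371.1, 175.5]
orientation: [0.0, 0.547, 0.837, 0.0]
ft_force: [-0.3, -0.3, -0.6]
gripper_width: 48.2
```

Run:
```python
from h import *
f=snap('side','side9.png');snap('top','top9.png')
to(412.3,-370.8,49,113.73)
im=cv2.imread('pics/top9.png')[150:250,360:490]
cv2.imwrite('pics/s2.png',cv2.resize(im,None,fx=5,fy=5,interpolation=2))
```

```text
at [ 413.2 -371.7  176.3] yaw 113.7 Z [ 0.0023 -0.0017 -1.    ] | spin first -0.03 then shift [  1.2  -0.5 127.3] t 24.65 w 48.5 F [ 0.   0.6 -0.3]
```

View pics/s2.png

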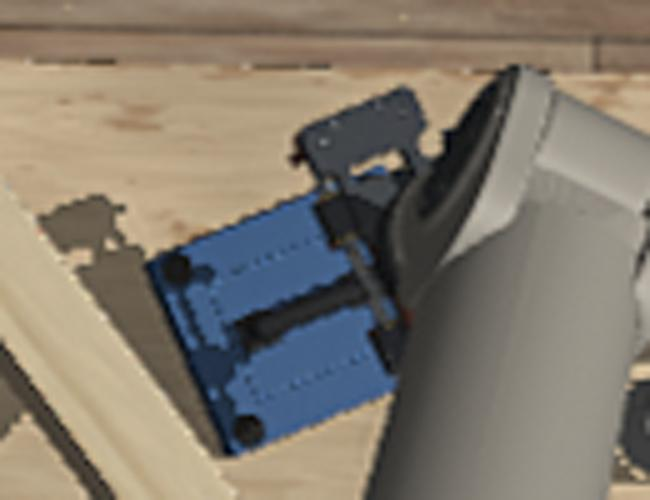

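Request:
drive_tool(commands=[[[0.8, -0.5, 40, 0, 0.55], [0, 0, 40, 0, 0.55], [0, 0, 25, 0, 0.55], [0, 0, 10, 0, 0.55], [0, 0, 7, 0, 0.55], [0, 0, 0, 0, 0.55], [0, 0, 0, 0, 0.55]]])

```text
time: 25.52
tcp_pos: [411.4, -372.0, 53.3]
orientation: [0.001, 0.548, 0.837, -0.0]
ft_force: [0.3, -0.7, 0.4]
gripper_width: 48.0
```

Run:
```python
from h import *
f=snap('side','side10.png');
to(412.3,-370.8,49,113.73)
```

```text
at [ 411.3 -372.    53.2] yaw 113.59 Z [ 0.0011 -0.001  -1.    ] | spin first -0.14 then shift [0.7 1.4 4.2] t 25.575 w 48.2 F [-0.  -0.8  0.4]
```

Request:
drive_tool(commands=[[[0.7, 1.4, 4, -0.1, 0.55], [0, 0, 0, 0, 0.55], [0, 0, 0, 0, 0.55], [0, 0, 0, 0, 0], [0, 0, 0, 0, 0], [0, 0, 0, 0, 0], [0, 0, 0, 0, 0], [0, 0, 0, 0, 0], [0, 0, 0, 0, 0]]])

```text
time: 26.7
tcp_pos: [412.0, -370.3, 48.4]
orientation: [0.0, 0.547, 0.837, 0.0]
ft_force: [0.8, -0.4, 0.7]
gripper_width: 15.5
```

Run:
```python
from h import *
f=snap('top','top11.png');
to(412.3,-370.8,215,115.5)
im=cv2.imread('pics/top11.png')[150:250,360:490]
cv2.imwrite('pics/s2.png',cv2.resize(im,None,fx=5,fy=5,interpolation=2))
```

```text
at [ 411.9 -370.3   48.4] yaw 113.71 Z [ 1.e-04 -0.e+00 -1.e+00] | spin first -1.79 then shift [-6.000e-01  1.000e-01 -1.666e+02] t 26.75 w 15.9 F [ 0.  -0.2 -0.3]
```

View pics/s2.png

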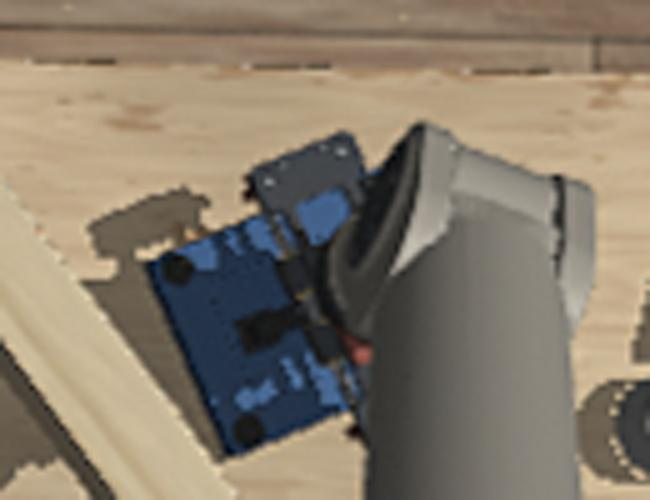

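Request:
drive_tool(commands=[[[0, 0, -5, 0, 0], [0, 0, -15, 0, 0], [0, 0, -30, 0, 0], [0, 0, -40, 0, 0], [0, 0, -40, 0, 0], [0, 0, -38, 0, 0], [0, 0, 0, -1.8, 0], [0, 0, 0, 0, 0], [0, 0, 0, 0, 0]]])

```text
time: 27.88
tcp_pos: [410.7, -369.7, 214.6]
orientation: [-0.002, 0.534, 0.846, 0.0]
ft_force: [0.3, 0.6, -4.8]
gripper_width: 15.6
```

Run:
```python
from h import *
f=snap('top','top12.png');f=snap('side','side12.png')
to(500,-20,215,115.5)
to(463,271.1,215,115.5)
im=cv2.imread('pics/top12.png')[150:250,360:490]
cv2.imwrite('pics/s2.png',cv2.resize(im,None,fx=5,fy=5,interpolation=2))
im=cv2.imread('pics/side12.png')[40:200,300:440]
cv2.imwrite('pics/s1.png',cv2.resize(im,None,fx=4,fy=4,interpolation=2))
```

```text
at [ 411.2 -369.9  214.9] yaw 115.5 Z [-0.0018  0.0018 -1.    ] | spin first 0.0 then shift [ 2.775e+02  2.308e+02 -1.000e-01] t 27.975 w 15.7 F [ 0.   0.3 -4.7]
at [ 411.2 -369.9  214.9] yaw 115.5 Z [-0.0018  0.0018 -1.    ] | spin first 0.0 then shift [ 5.562e+02  3.227e+02 -1.000e-01] t 27.975 w 15.7 F [ 0.   0.3 -4.7]
```

View pics/s2.png

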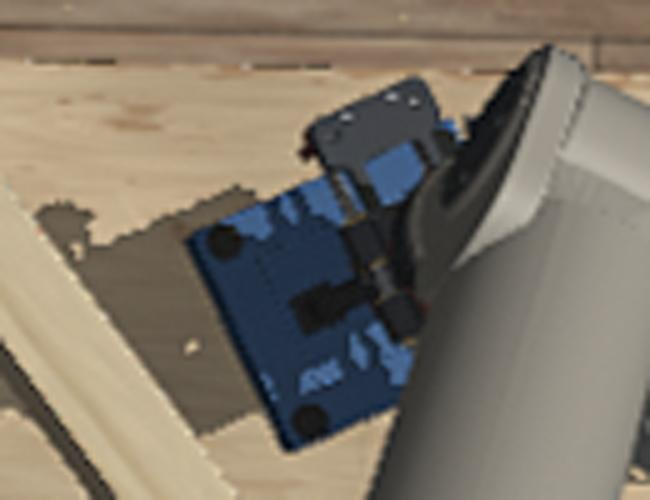

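View pics/s1.png

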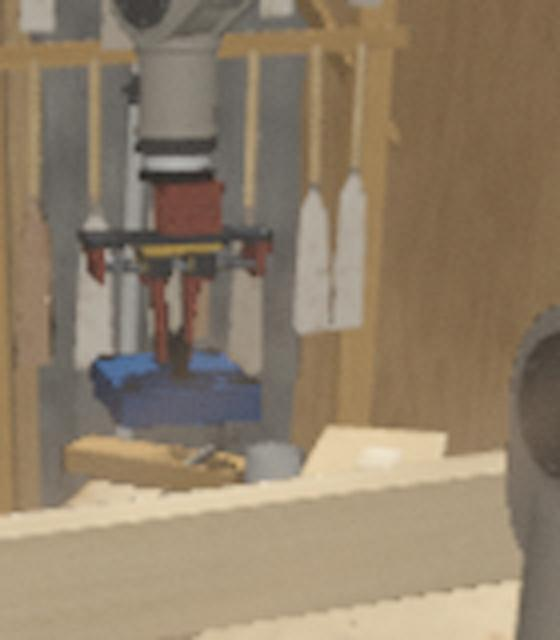

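Request:
drive_tool(commands=[[[15, 12.5, 0, 0, 0], [30, 25, 0, 0, 0], [35, 29.2, 0, 0, 0], [35, 29.2, 0, 0, 0], [35, 29.2, 0, 0, 0], [35, 29.2, 0, 0, 0], [35, 29.2, 0, 0, 0], [30, 25, 0, 0, 0], [18, 15, 0, 0, 0], [9, 7.5, 0, 0, 0]]])

```text
time: 29.22
tcp_pos: [500.8, -18.1, 216.3]
orientation: [-0.0, 0.532, 0.847, 0.0]
ft_force: [-0.3, -0.4, -5.0]
gripper_width: 16.0
```

Run:
```python
from h import *
to(463,271.1,215,115.5)
```

```text
at [500.8 -18.1 216.3] yaw 115.7 Z [-2.e-04  6.e-04 -1.e+00] | spin first 0.2 then shift [277.3  90.4   1.3] t 29.225 w 16.0 F [-0.3 -0.4 -5. ]
```

Request:
drive_tool(commands=[[[16, 5.2, 0, 0, 0], [35, 11.4, 0, 0, 0], [45, 14.6, 0, 0, 0], [45, 14.6, 0, 0, 0], [45, 14.6, 0, 0, 0], [45, 14.6, 0, 0, 0], [28, 9.2, 0, 0, 0], [12, 4, 0, 0, 0], [6.3, 2.2, 0, 0, 0], [0, 0, 0, 0, 0], [0, 0, 0, 0, 0]]])

```text
time: 30.6
tcp_pos: [463.7, 266.9, 216.2]
orientation: [0.0, 0.534, 0.845, -0.0]
ft_force: [-0.6, -1.3, -4.8]
gripper_width: 15.5
```

Run:
```python
from ov import *
f=snap('side','side13.png');snap('top','top13.png')
to(463,271.1,115,115.5)
s,p,a,Z=pose()
c=p[:2]-0.6*np.array([np.cos(np.radians(a)),np.sin(np.radians(a))])
lp=[(rect(0,0,137,164,38),R_),(rect(0,0,137,164,0),M_),(rect(0,0,16,90,66),C_)]+[(rect(x,y,16,16,43),M_) for x in(-56,56) for y in(-68,68)]
ov('pics/side13.png.npz','pics/o3.png',c,np.radians(a-90),lp,(215,120,325,230),6,z0=p[2]-48.4)
ov('pics/top13.png.npz','pics/o4.png',c,np.radians(a-90),lp,(170,120,270,225),6,z0=p[2]-48.4)
```

```text
at [463.7 267.2 216.3] yaw 115.4 Z [ 1.e-04 -6.e-04 -1.e+00] | spin first -0.1 then shift [  3.8   1.1 101.3] t 30.7 w 15.4 F [-0.5  0.2 -4.7]
```

View pics/o3.png

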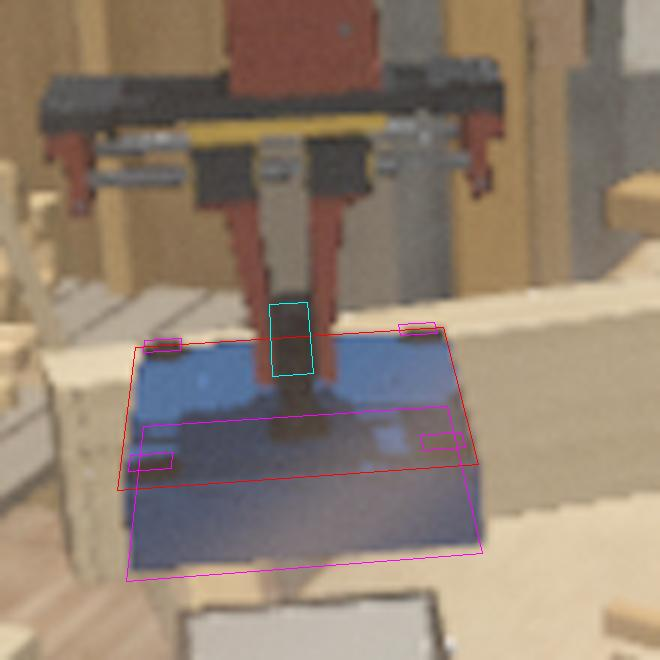

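View pics/o4.png

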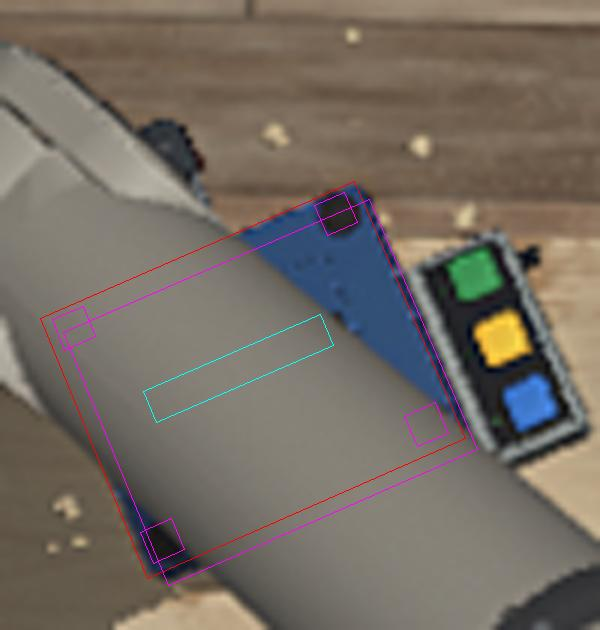

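Run:
```python
from ov import *
f=dict(np.load('pics/side5.png.npz'))
im=f['im']
for r in (242,243,244,238,236): print(r,[tuple(int(v) for v in im[r,c]) for c in range(258,280)])
g=cv2.cvtColor(im,6)
for r in (247,248,246): print(r,g[r,238:300].tolist())
# predicted
def bx(p,c,th=np.radians(25.5)):
    return w2px(f,[c[0]+np.cos(th)*p[0]-np.sin(th)*p[1],c[1]+np.sin(th)*p[0]+np.cos(th)*p[1],p[2]])
for d in(-2,0,2):
    c=np.array([463.7,271.5])+d*np.array([.903,.43])
    print(d,'rim near corners',bx((-60,75,78),c),bx((60,75,78),c),'mid',bx((0,75,80),c),'catch',[bx((s*62,52,60),c).round(1) for s in(-1,1)],[bx((s*62,-52,60),c).round(1) for s in(-1,1)])
c=np.array([462.9,272.4])
print('ten',[bx(q,c).round(1) for q in((-18,40,38.6),(18,40,38.6),(-18,-40,38.6),(18,-40,38.6),(-18,10,38.6),(18,10,38.6))])
```

```text
242 [(202, 209, 214), (212, 219, 222), (199, 206, 210), (147, 165, 183), (99, 144, 188), (104, 152, 199), (96, 140, 185), (99, 144, 190), (100, 146, 195), (99, 139, 183), (99, 141, 187), (102, 149, 194), (105, 153, 199), (101, 142, 188), (103, 147, 195), (113, 159, 205), (138, 166, 197), (207, 217, 225), (226, 235, 239), (228, 235, 239), (202, 209, 215), (167, 180, 188)]
243 [(222, 228, 232), (235, 241, 245), (227, 234, 238), (180, 194, 207), (109, 150, 192), (102, 151, 198), (98, 139, 185), (99, 143, 190), (104, 149, 196), (100, 139, 185), (96, 139, 184), (103, 150, 195), (108, 155, 200), (101, 144, 188), (109, 151, 196), (115, 160, 207), (127, 157, 190), (191, 202, 210), (221, 228, 233), (222, 229, 233), (189, 196, 203), (142, 155, 165)]
244 [(220, 227, 231), (234, 241, 245), (217, 224, 228), (165, 179, 193), (105, 145, 189), (101, 148, 197), (95, 140, 185), (97, 137, 180), (99, 142, 183), (98, 136, 178), (95, 129, 167), (97, 133, 171), (100, 139, 176), (99, 133, 168), (102, 136, 170), (108, 141, 179), (100, 125, 155), (140, 152, 160), (177, 185, 192), (171, 180, 187), (138, 148, 1
[... 1778 characters left out ...]
9.45337807] mid [268.10409434 246.48454063] catch [array([293. , 246.6]), array([243.1, 251.1])] [array([289.4, 228. ]), array([244.2, 231.7])]
0 rim near corners [291.99297764 245.06673412] [242.21887227 249.52880347] mid [267.27397184 246.55847794] catch [array([292.2, 246.7]), array([242.3, 251.2])] [array([288.7, 228. ]), array([243.4, 231.8])]
2 rim near corners [291.17765526 245.13956149] [241.37401356 249.60427392] mid [266.4433575  246.63245906] catch [array([291.4, 246.8]), array([241.5, 251.3])] [array([288. , 228.1]), array([242.7, 231.9])]
ten [array([275.1, 253.4]), array([260.9, 254.7]), array([273.6, 238.5]), array([260.4, 239.6]), array([274.5, 247.6]), array([260.7, 248.8])]
```

Request:
drive_tool(commands=[[[2, 0.8, 20, 0, 0], [0, 0, 30, 0, 0], [0, 0, 20, 0, 0], [0, 0, 8, 0, 0], [0, 0, 0, 0, 0], [0, 0, 0, 0, 0], [0, 0, 0, 0, 0], [0, 0, 0, 0, 0]]])

```text
time: 31.7
tcp_pos: [463.5, 270.6, 138.9]
orientation: [0.0, 0.534, 0.846, 0.0]
ft_force: [0.5, -0.0, -4.8]
gripper_width: 15.9
```

Run:
```python
from ov import *
f=snap('side','side14.png');snap('top','top14.png')
to(463.5,271.4,132,115.55)
s,p,a,Z=pose()
c=p[:2]-0.6*np.array([np.cos(np.radians(a)),np.sin(np.radians(a))])
lp=[(rect(0,0,137,164,38),R_),(rect(0,0,137,164,0),M_),(rect(0,0,16,90,66),C_)]+[(rect(x,y,16,16,43),M_) for x in(-56,56) for y in(-68,68)]
ov('pics/side14.png.npz','pics/o3.png',c,np.radians(a-90),lp,(215,150,325,260),6,z0=p[2]-48.4)
ov('pics/top14.png.npz','pics/o4.png',c,np.radians(a-90),lp,(170,130,270,235),6,z0=p[2]-48.4)
```

```text
at [463.3 270.5 138.7] yaw 115.5 Z [ 6.e-04  1.e-04 -1.e+00] | spin first -0.05 then shift [0.7 0.5 6.7] t 31.8 w 15.7 F [-0.  -0.9 -4.5]
```

View pics/o3.png

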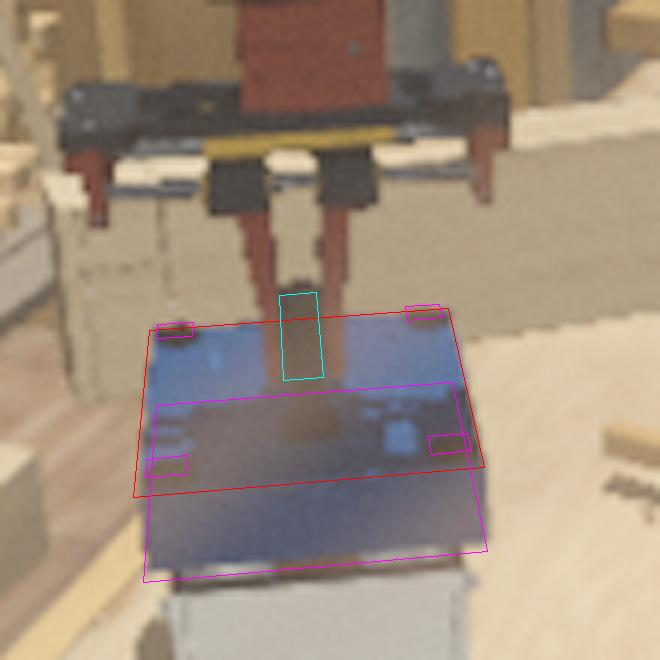

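View pics/o4.png

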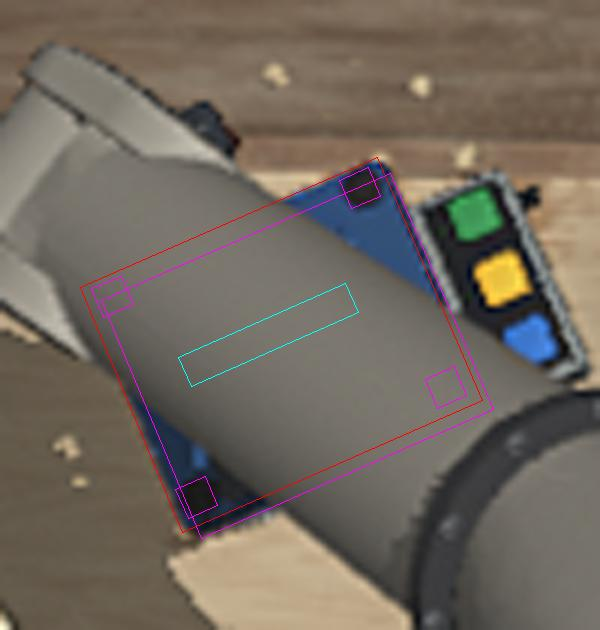

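Request:
drive_tool(commands=[[[0.7, 0.5, 3, 0, 0], [0, 0, 3, 0, 0], [0, 0, 2, 0, 0], [0, 0, 2, 0, 0], [0, 0, 0, 0, 0]]])

```text
time: 32.42
tcp_pos: [463.2, 271.3, 128.1]
orientation: [-0.0, 0.534, 0.846, -0.0]
ft_force: [-0.7, -0.4, -4.3]
gripper_width: 15.6
```

Request:
drive_tool(commands=[[[0, 0, 1.5, 0, 0], [0, 0, 1.5, 0, 0], [0, 0, 0, 0, 0]]])

```text
time: 32.8
tcp_pos: [463.2, 271.2, 125.2]
orientation: [-0.0, 0.534, 0.846, -0.0]
ft_force: [0.1, 1.5, -3.8]
gripper_width: 15.9
```

Request:
drive_tool(commands=[[[0, 0, 1.5, 0, 0], [0, 0, 1.5, 0, 0], [0, 0, 0, 0, 0]]])

```text
time: 33.17
tcp_pos: [463.2, 271.3, 122.2]
orientation: [-0.0, 0.534, 0.846, -0.0]
ft_force: [0.3, 0.5, -4.5]
gripper_width: 15.7
```

Request:
drive_tool(commands=[[[0, 0, 2, 0, 0], [0, 0, 2, 0, 0], [0, 0, 2, 0, 0], [0, 0, 2, 0, 0], [0, 0, 0, 0, 0]]])

```text
time: 33.8
tcp_pos: [463.2, 271.2, 114.1]
orientation: [-0.0, 0.534, 0.846, -0.0]
ft_force: [0.5, -0.3, -4.9]
gripper_width: 15.6
```

Request:
drive_tool(commands=[[[0, 0, 1, 0, 0], [0, 0, 1, 0, 0], [0, 0, 0, 0, 0]]])

```text
time: 34.17
tcp_pos: [463.3, 271.3, 112.3]
orientation: [0.0, 0.534, 0.846, -0.0]
ft_force: [0.5, 0.5, -4.7]
gripper_width: 15.4
```

Request:
drive_tool(commands=[[[0, 0, 0.5, 0, 0], [0, 0, 0.5, 0, 0], [0, 0, 0, 0, 0]]])

```text
time: 34.55
tcp_pos: [463.3, 271.3, 111.3]
orientation: [0.0, 0.534, 0.846, -0.0]
ft_force: [-0.5, 0.2, -5.8]
gripper_width: 15.8
```

Request:
drive_tool(commands=[[[0, 0, 0.7, 0, 0], [0, 0, 0.7, 0, 0], [0, 0, 0, 0, 0]]])

```text
time: 34.92
tcp_pos: [463.5, 271.5, 110.0]
orientation: [0.0, 0.534, 0.846, 0.0]
ft_force: [0.3, -0.1, -4.1]
gripper_width: 15.6
```

```bash
python3 -c "
from h import *
to(463,271,110,115.5)"
```

```text
at [463.5 271.5 110. ] yaw 115.49 Z [ 4.e-04  3.e-04 -1.e+00] | spin first -0.01 then shift [-0.2 -0.7  0. ] t 34.925 w 15.6 F [ 0.3 -0.1 -4.1]
```

Request:
drive_tool(commands=[[[0, 0, 0.5, 0, 0], [0, 0, 0, 0, 0], [0, 0, 0, 0, 0.45], [0, 0, 0, 0, 0.45], [0, 0, 0, 0, 0.45], [0, 0, 0, 0, 0.45], [0, 0, -20, 0, 0.45], [0, 0, -40, 0, 0.45], [0, 0, -40, 0, 0.45], [0, 0, -20, 0, 0.45], [0, 0, 0, 0, 0.45]]])

```text
time: 36.3
tcp_pos: [464.2, 272.2, 232.1]
orientation: [0.001, 0.534, 0.846, 0.002]
ft_force: [0.7, -0.1, -0.5]
gripper_width: 39.6
```

Request:
drive_tool(commands=[[[-50, -18, 0, 0, 0], [-50, -18, 0, 0, 0], [-50, -18, 0, 0, 0], [-50, -18, 0, 0, 0], [-50, -18, 0, 0, 0], [0, 0, 0, 0, 0], [0, 0, 0, 0, 0]]])

```text
time: 37.17
tcp_pos: [489.2, 7.5, 229.0]
orientation: [-0.001, 0.534, 0.846, -0.0]
ft_force: [-0.1, 1.2, -0.6]
gripper_width: 0.4
```

Run:
```python
from ov import *
f=snap('side','side15.png');snap('top','top15.png')
to(463.5,271.4,132,115.55)
c=np.array([463.5,271.4]);th=np.radians(25.5)
lp=[(rect(0,0,137,164,38),R_),(rect(0,0,137,164,0),M_),(rect(0,0,16,90,66),C_)]+[(rect(x,y,16,16,43),M_) for x in(-56,56) for y in(-68,68)]
ov('pics/side15.png.npz','pics/o3.png',c,th,lp,(215,180,325,270),7,z0=62)
ov('pics/top15.png.npz','pics/o4.png',c,th,lp,(180,130,280,235),6,z0=62)
from lidm import lid
lid('pics/top15.png.npz',105,(180,140,245,230))
```

```text
at [489.4   8.6 229.3] yaw 115.65 Z [-4.e-04  5.e-04 -1.e+00] | spin first 0.1 then shift [248.3  90.   97.3] t 37.275 w 0.4 F [ 0.3  0.4 -0. ]
[[231.5, 162.67], [242.96, 167.68], [191.37, 180.37], [205.33, 213.2]] [np.int32(30), np.int32(28), np.int32(30), np.int32(30)]
lid [485.57 271.43] 39.86 res 42.63
```

View pics/o3.png

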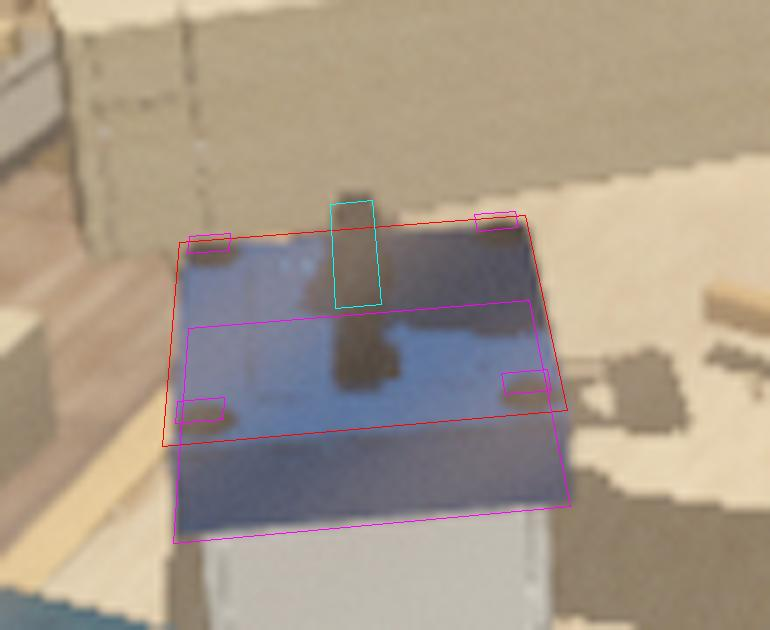

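View pics/o4.png

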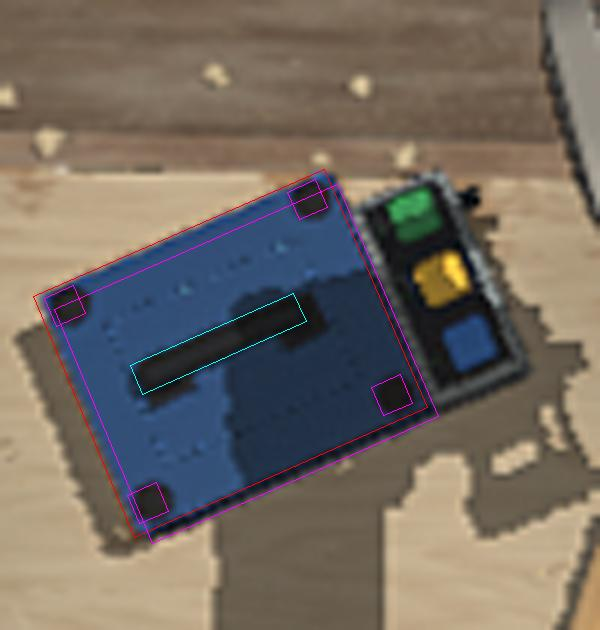

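Request:
drive_tool(commands=[[[45, 8.6, 0, 0, 0], [45, 8.6, 0, 0, 0], [45, 8.6, 0, 0, 0], [45, 8.6, 0, 0, 0], [0, 0, 40, 0, 0], [0, 0, 40, 0, 0], [0, 0, 20, 0, 0], [0, 0, 5, 0, 0], [0, 0, 0, 0, 0], [0, 0, 0, 0, 0]]])

```text
time: 38.52
tcp_pos: [443.8, 184.8, 125.5]
orientation: [0.001, 0.533, 0.846, 0.001]
ft_force: [-0.4, 0.4, 0.9]
gripper_width: 0.6
```

```bash
python3 -c "
from h import *
snap('side','side16.png');snap('top','top16.png')
to(442.3,185.9,104,115.5)
im=cv2.imread('pics/side16.png')[130:260,215:345]
cv2.imwrite('pics/s1.png',cv2.resize(im,None,fx=5,fy=5,interpolation=2))
"
```

```text
at [443.8 184.5 125.3] yaw 115.49 Z [ 1.6e-03  4.0e-04 -1.0e+00] | spin first -0.01 then shift [ 1.9 -0.7 21.3] t 38.625 w 0.7 F [-0.2 -0.2  0.3]
```

View pics/s1.png

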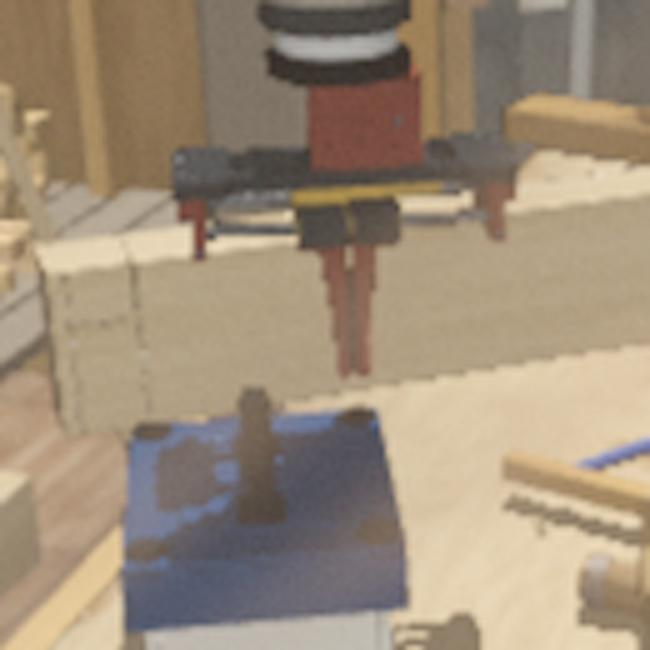

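Request:
drive_tool(commands=[[[1, -0.7, 8, 0, 0], [0, 0, 6, 0, 0], [0, 0, 4, 0, 0], [0, 0, 0, 0, 0]]])

```text
time: 39.12
tcp_pos: [441.9, 184.7, 106.0]
orientation: [-0.0, 0.534, 0.846, -0.0]
ft_force: [0.3, -1.3, -0.1]
gripper_width: 0.2
```

Request:
drive_tool(commands=[[[0, 0, 2, 0, 0], [0, 0, 2, 0, 0], [0, 0, 2, 0, 0], [0, 0, 0, 0, 0]]])

```text
time: 39.62
tcp_pos: [442.1, 184.8, 100.4]
orientation: [-0.0, 0.534, 0.846, -0.0]
ft_force: [-1.5, -0.2, 2.2]
gripper_width: 0.4
```

Request:
drive_tool(commands=[[[0, 0, 1.5, 0, 0], [0, 0, 1.5, 0, 0], [0, 0, 1.5, 0, 0], [0, 0, 0, 0, 0]]])

```text
time: 40.12
tcp_pos: [442.3, 184.9, 95.8]
orientation: [-0.0, 0.534, 0.846, 0.0]
ft_force: [-0.3, 0.2, 0.0]
gripper_width: 0.3
```

Request:
drive_tool(commands=[[[0, 0, 1.5, 0, 0], [0, 0, 1.5, 0, 0], [0, 0, 1, 0, 0], [0, 0, 0, 0, 0]]])

```text
time: 40.62
tcp_pos: [442.1, 185.1, 92.0]
orientation: [-0.0, 0.533, 0.846, 0.0]
ft_force: [-0.2, -0.4, 2.5]
gripper_width: 0.4
```

Request:
drive_tool(commands=[[[0, 0, 1, 0, 0], [0, 0, 0.5, 0, 0], [0, 0, 0, 0, 0]]])

```text
time: 41.0
tcp_pos: [442.2, 185.1, 91.5]
orientation: [0.0, 0.534, 0.846, -0.0]
ft_force: [-4.8, -2.1, 15.1]
gripper_width: 0.3
```

Request:
drive_tool(commands=[[[0, 0, -5, 0, 0], [0, 0, -30, 0, 0], [0, 56, 0, 0, 0], [0, 56, 0, 0, 0], [0, 0, 0, 0, 0], [0, 0, 0, 0, 0]]])

```text
time: 41.75
tcp_pos: [542.3, 232.8, 124.8]
orientation: [-0.001, 0.533, 0.846, -0.001]
ft_force: [-0.4, 0.4, 1.1]
gripper_width: 0.5
```

```bash
python3 -c "
from h import *
snap('side','side17.png')
to(543.3,234.1,108,115.5)
im=cv2.imread('pics/side17.png')[130:260,215:345]
cv2.imwrite('pics/s1.png',cv2.resize(im,None,fx=5,fy=5,interpolation=2))
"
```

```text
at [542.  232.5 125. ] yaw 115.53 Z [-1.4e-03 -9.0e-04 -1.0e+00] | spin first 0.03 then shift [ 0.9  1.8 17. ] t 41.8 w 0.2 F [-1.4 -0.4 -0.7]
```

View pics/s1.png

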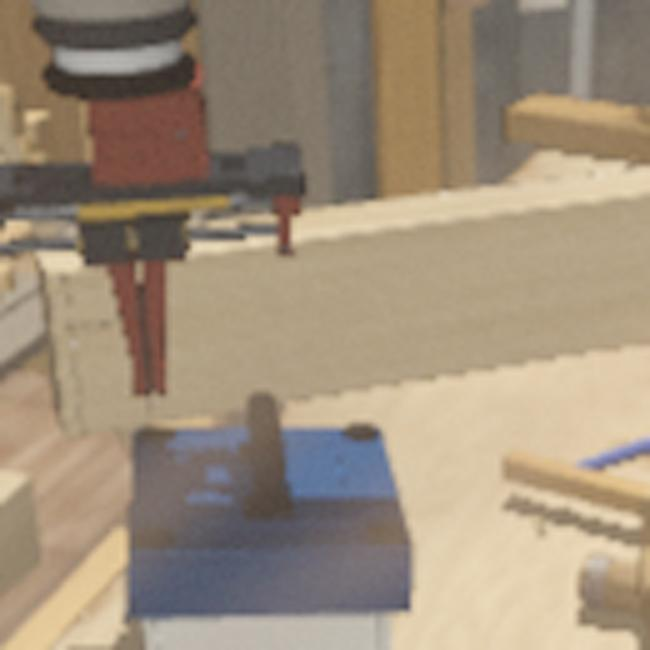

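Lid tilted with corner_1 down, as intended. Press corner_2.

Request:
drive_tool(commands=[[[0.7, 1.2, 8, 0, 0], [0, 0, 6, 0, 0], [0, 0, 4, 0, 0], [0, 0, 3, 0, 0], [0, 0, 3, 0, 0], [0, 0, 0, 0, 0]]])

```text
time: 42.55
tcp_pos: [544.1, 234.2, 101.4]
orientation: [-0.0, 0.534, 0.846, -0.0]
ft_force: [-0.0, 1.0, -1.0]
gripper_width: 0.7
```

Request:
drive_tool(commands=[[[0, 0, 2, 0, 0], [0, 0, 2, 0, 0], [0, 0, 2, 0, 0], [0, 0, 0, 0, 0]]])

```text
time: 43.05
tcp_pos: [545.1, 234.5, 96.0]
orientation: [0.001, 0.534, 0.846, 0.001]
ft_force: [2.5, 0.1, 2.9]
gripper_width: 0.3
```

Request:
drive_tool(commands=[[[0, 0, 1.5, 0, 0], [0, 0, 1.5, 0, 0], [0, 0, 0, 0, 0]]])

```text
time: 43.42
tcp_pos: [544.2, 234.0, 92.4]
orientation: [0.0, 0.534, 0.846, -0.0]
ft_force: [2.3, -0.3, 2.0]
gripper_width: 0.8
```

Request:
drive_tool(commands=[[[0, 0, 1, 0, 0], [0, 0, 1, 0, 0], [0, 0, 0, 0, 0]]])

```text
time: 43.8
tcp_pos: [544.4, 234.2, 91.9]
orientation: [0.001, 0.534, 0.846, -0.0]
ft_force: [-1.4, -3.5, 15.0]
gripper_width: 0.6
```

Request:
drive_tool(commands=[[[0, 0, -5, 0, 0], [0, 0, -30, 0, 0], [0, 0, -40, 0, 0], [45, 0, 0, 0, 0], [45, 0, 0, 0, 0], [46, 0, 0, 0, 0], [0, 0, 35, 0, 0], [0, 0, 0, 0, 0], [0, 0, 0, 0, 0]]])

```text
time: 44.92
tcp_pos: [485.7, 356.3, 130.7]
orientation: [-0.0, 0.534, 0.845, -0.0]
ft_force: [0.2, -0.9, 0.6]
gripper_width: 0.6
```

```bash
python3 -c "
from h import *
snap('side','side18.png')
to(484.7,356.9,108,115.5)
im=cv2.imread('pics/side18.png')[130:260,205:345]
cv2.imwrite('pics/s1.png',cv2.resize(im,None,fx=5,fy=5,interpolation=2))
"
```

```text
at [486.1 356.6 131.2] yaw 115.43 Z [ 4.e-04  2.e-04 -1.e+00] | spin first -0.07 then shift [ 0.9 -1.1 23.2] t 44.975 w 0.0 F [-0.5  0.1 -0.4]
```

View pics/s1.png

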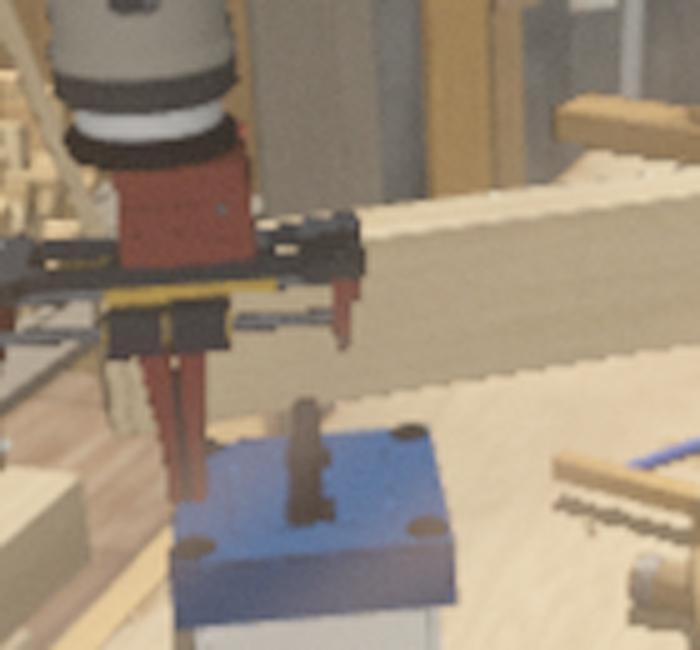

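Request:
drive_tool(commands=[[[0.5, -1, 10, 0, 0], [0, 0, 8, 0, 0], [0, 0, 6, 0, 0], [0, 0, 3, 0, 0], [0, 0, 2, 0, 0], [0, 0, 0, 0, 0]]])

```text
time: 45.72
tcp_pos: [484.6, 357.3, 101.6]
orientation: [0.0, 0.534, 0.846, 0.0]
ft_force: [1.3, 0.1, 0.4]
gripper_width: 0.6
```

Request:
drive_tool(commands=[[[0, 0, 2, 0, 0], [0, 0, 2, 0, 0], [0, 0, 2, 0, 0], [0, 0, 0, 0, 0]]])

```text
time: 46.22
tcp_pos: [483.9, 356.2, 94.7]
orientation: [-0.0, 0.534, 0.846, -0.001]
ft_force: [0.3, 0.6, 0.3]
gripper_width: 0.6
```

Request:
drive_tool(commands=[[[0, 0, 1.5, 0, 0], [0, 0, 1.5, 0, 0], [0, 0, 0, 0, 0]]])

```text
time: 46.6
tcp_pos: [484.3, 356.8, 92.3]
orientation: [-0.0, 0.534, 0.846, -0.0]
ft_force: [0.9, -1.0, 0.3]
gripper_width: 0.5
```

Request:
drive_tool(commands=[[[0, 0, 0.8, 0, 0], [0, 0, 0.8, 0, 0], [0, 0, 0, 0, 0]]])

```text
time: 46.98
tcp_pos: [484.5, 357.0, 91.7]
orientation: [0.0, 0.534, 0.846, -0.0]
ft_force: [-0.9, -1.4, 7.5]
gripper_width: 0.4
```

Request:
drive_tool(commands=[[[0, 0, -5, 0, 0], [0, 0, -35, 0, 0], [0, 0, -20, 0, 0], [0, -37, 0, 0, 0], [0, -37, 0, 0, 0], [0, -38, 0, 0, 0], [0, 0, 20, 0, 0], [0, 0, 0, 0, 0], [0, 0, 0, 0, 0]]])

```text
time: 48.1
tcp_pos: [383.8, 309.2, 131.4]
orientation: [-0.0, 0.534, 0.846, 0.0]
ft_force: [0.2, 0.9, -0.4]
gripper_width: 0.7
```

```bash
python3 -c "
from h import *
snap('side','side19.png')
to(383.7,308.7,108,115.5)
im=cv2.imread('pics/side19.png')[130:260,205:345]
cv2.imwrite('pics/s1.png',cv2.resize(im,None,fx=5,fy=5,interpolation=2))
"
```

```text
at [383.8 309.3 131.4] yaw 115.49 Z [ 5.e-04  9.e-04 -1.e+00] | spin first -0.01 then shift [-0.5 -0.4 23.4] t 48.15 w 0.3 F [-0.1  0.3  0.1]
```

View pics/s1.png

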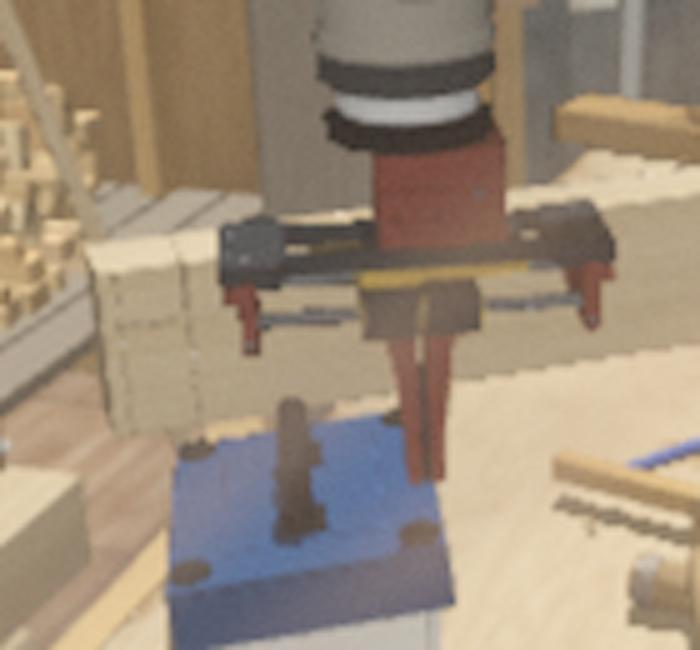

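Request:
drive_tool(commands=[[[-0.3, -0.3, 10, 0, 0], [0, 0, 8, 0, 0], [0, 0, 6, 0, 0], [0, 0, 3, 0, 0], [0, 0, 2, 0, 0], [0, 0, 0, 0, 0]]])

```text
time: 48.9
tcp_pos: [382.8, 308.5, 102.1]
orientation: [-0.0, 0.534, 0.846, -0.0]
ft_force: [-1.9, -0.2, 4.3]
gripper_width: 0.0
```

Request:
drive_tool(commands=[[[0, 0, 2, 0, 0], [0, 0, 2, 0, 0], [0, 0, 2, 0, 0], [0, 0, 0, 0, 0]]])

```text
time: 49.4
tcp_pos: [383.0, 308.8, 96.1]
orientation: [-0.0, 0.533, 0.846, 0.0]
ft_force: [-2.3, -0.2, 4.7]
gripper_width: 0.3
```

Request:
drive_tool(commands=[[[0, 0, 1.5, 0, 0], [0, 0, 1.5, 0, 0], [0, 0, 1, 0, 0], [0, 0, 0.6, 0, 0], [0, 0, 0, 0, 0]]])

```text
time: 50.02
tcp_pos: [383.6, 308.2, 91.7]
orientation: [0.0, 0.534, 0.846, -0.0]
ft_force: [0.3, -1.8, 7.8]
gripper_width: 0.4
```

Request:
drive_tool(commands=[[[0, 0, -5, 0, 0], [0, 0, -45, 0, 0], [0, 0, -40, 0, 0], [-50, 0, 0, 0, 0], [-50, 0, 0, 0, 0], [-50, 0, 0, 0, 0], [-50, 0, 0, 0, 0], [-50, 0, 0, 0, 0], [0, 0, 0, 0, 0], [0, 0, 0, 0, 0]]])

```text
time: 51.28
tcp_pos: [490.5, 83.2, 181.2]
orientation: [-0.0, 0.534, 0.846, 0.0]
ft_force: [-0.0, 0.5, -0.1]
gripper_width: 0.2
```

Run:
```python
from ov import *
f=snap('side','side20.png');snap('top','top20.png')
to(442.3,185.9,125,115.55)
c=np.array([463.5,271.4]);th=np.radians(25.5)
lp=[(rect(0,0,137,164,38),R_),(rect(0,0,137,164,0),M_),(rect(0,0,16,90,66),C_)]+[(rect(x,y,16,16,43),M_) for x in(-56,56) for y in(-68,68)]
ov('pics/side20.png.npz','pics/o3.png',c,th,lp,(215,180,325,270),7,z0=49)
ov('pics/top20.png.npz','pics/o4.png',c,th,lp,(180,130,280,235),6,z0=49)
```

```text
at [490.3  84.1 181.4] yaw 115.63 Z [-0.e+00  5.e-04 -1.e+00] | spin first 0.08 then shift [112.5   0.6  56.4] t 51.375 w 0.8 F [-0.3  0.1 -0.4]
```

View pics/o3.png

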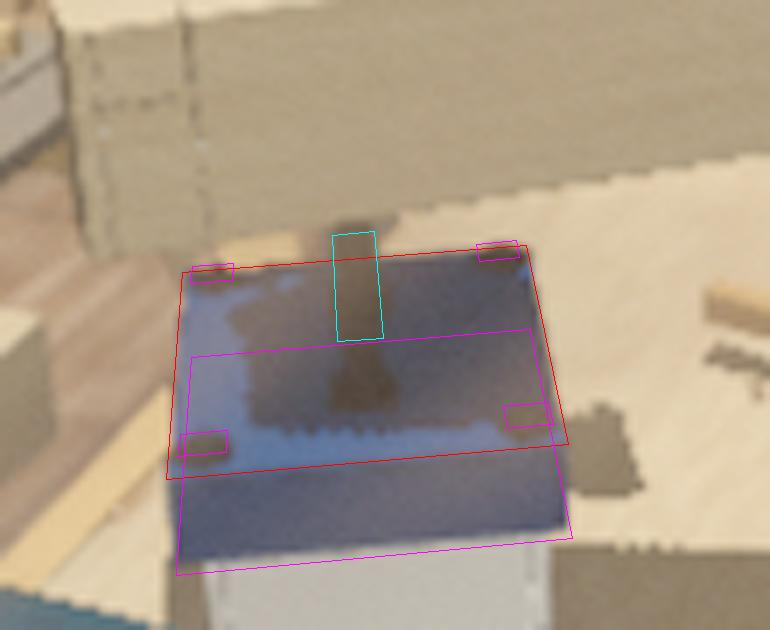

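View pics/o4.png

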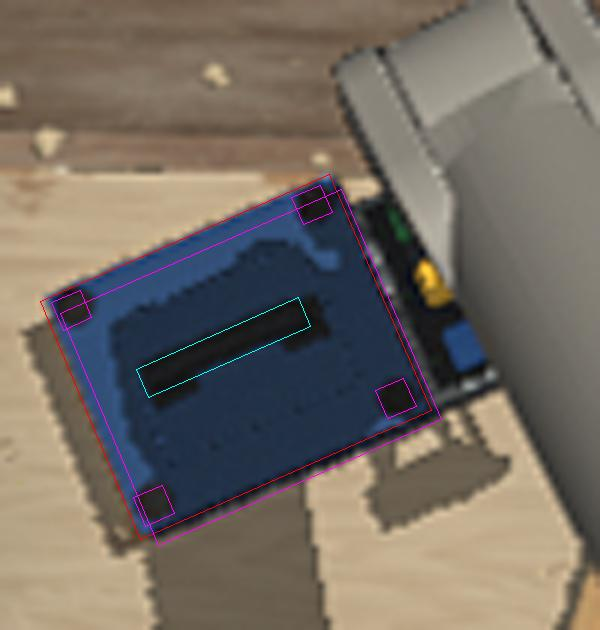

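Request:
drive_tool(commands=[[[56, 0.3, 0, 0, 0], [56, 0.3, 0, 0, 0], [0, 0, 40, 0, 0], [0, 0, 30, 0, 0], [0, 0, 12, 0, 0], [0, 0, 0, 0, 0], [0, 0, 0, 0, 0]]])

```text
time: 52.25
tcp_pos: [443.8, 184.6, 100.3]
orientation: [0.0, 0.534, 0.846, 0.001]
ft_force: [-0.1, 0.3, -0.0]
gripper_width: 0.3
```

```bash
python3 -c "
from h import *
to(442.3,185.9,92,115.5)"
```

```text
at [443.8 184.6 100.3] yaw 115.51 Z [ 1.6e-03  7.0e-04 -1.0e+00] | spin first 0.01 then shift [ 1.8 -0.8  8.3] t 52.25 w 0.3 F [-0.1  0.3 -0. ]
```

Request:
drive_tool(commands=[[[0.8, -0.5, 4, 0, 0], [0, 0, 2, 0, 0], [0, 0, 1, 0, 0], [0, 0, 0, 0, 0]]])

```text
time: 52.75
tcp_pos: [442.4, 184.5, 92.3]
orientation: [0.0, 0.534, 0.846, 0.0]
ft_force: [-0.8, 0.3, 0.3]
gripper_width: 0.5
```

Request:
drive_tool(commands=[[[0, 0, 1, 0, 0], [0, 0, 0.8, 0, 0], [0, 0, 0, 0, 0]]])

```text
time: 53.12
tcp_pos: [442.5, 184.6, 91.6]
orientation: [0.001, 0.534, 0.846, -0.0]
ft_force: [-3.3, -2.2, 14.4]
gripper_width: 0.7
```

Request:
drive_tool(commands=[[[0, 0, -5, 0, 0], [0, 0, -15, 0, 0], [0, 56, 0, 0, 0], [0, 57, 0, 0, 0], [0, 0, 10, 0, 0], [0, 0, 5, 0, 0], [0, 0, 1, 0, 0], [0, 0, 0, 0, 0], [0, 0, 0, 0, 0]]])

```text
time: 54.25
tcp_pos: [544.2, 233.0, 94.9]
orientation: [0.0, 0.534, 0.846, 0.0]
ft_force: [0.7, 0.9, 0.1]
gripper_width: 0.5
```

Request:
drive_tool(commands=[[[0, 0, 1, 0, 0], [0, 0, 1, 0, 0], [0, 0, 0.7, 0, 0], [0, 0, 0, 0, 0]]])

```text
time: 54.75
tcp_pos: [544.5, 233.2, 92.1]
orientation: [0.0, 0.534, 0.846, 0.0]
ft_force: [-0.3, -1.0, 4.4]
gripper_width: 0.2
```

Request:
drive_tool(commands=[[[0, 0, 1, 0, 0], [0, 0, 0, 0, 0], [0, 0, 0, 0, 0]]])

```text
time: 55.12
tcp_pos: [544.4, 233.2, 91.8]
orientation: [0.0, 0.534, 0.846, -0.0]
ft_force: [-3.0, -2.1, 10.8]
gripper_width: 0.7
```

Request:
drive_tool(commands=[[[0, 0, -5, 0, 0], [0, 0, -50, 0, 0], [45, 0, 0, 0, 0], [45, 0, 0, 0, 0], [46, 0, 0, 0, 0], [0, 0, 35, 0, 0], [0, 0, 15, 0, 0], [0, 0, 0, 0, 0], [0, 0, 0, 0, 0]]])

```text
time: 56.25
tcp_pos: [486.6, 355.7, 96.5]
orientation: [0.0, 0.534, 0.845, 0.0]
ft_force: [-0.0, 0.2, -0.6]
gripper_width: 0.5
```

Request:
drive_tool(commands=[[[0, -1, 2, 0, 0], [0, 0, 2, 0, 0], [0, 0, 0, 0, 0], [0, 0, 0, 0, 0]]])

```text
time: 56.75
tcp_pos: [485.2, 355.5, 92.1]
orientation: [0.0, 0.534, 0.846, 0.0]
ft_force: [1.3, -1.0, 3.0]
gripper_width: 0.5
```

Request:
drive_tool(commands=[[[0, 0, 0.8, 0, 0], [0, 0, 0.5, 0, 0], [0, 0, 0, 0, 0]]])

```text
time: 57.12
tcp_pos: [485.3, 355.6, 91.7]
orientation: [0.001, 0.534, 0.846, 0.0]
ft_force: [-1.9, -3.4, 10.5]
gripper_width: 0.4
```

Request:
drive_tool(commands=[[[0, 0, -5, 0, 0], [0, 0, -45, 0, 0], [0, 0, -40, 0, 0], [-45, -10, 0, 0, 0], [-45, 0, 0, 0, 0], [-45, 0, 0, 0, 0], [-45, 0, 0, 0, 0], [0, 0, 0, 0, 0], [0, 0, 0, 0, 0]]])

```text
time: 58.25
tcp_pos: [552.8, 189.6, 180.4]
orientation: [-0.0, 0.533, 0.846, 0.0]
ft_force: [-0.9, 0.2, -0.0]
gripper_width: 0.6
```

```bash
python3 -c "
from h import *
snap('side','side21.png')
to(546.5,187.2,70,115.5)"
```

```text
at [552.5 190.3 180.5] yaw 115.61 Z [-4.e-04  9.e-04 -1.e+00] | spin first 0.11 then shift [ -0.2  -6.8 110.5] t 58.3 w 0.3 F [-0.5 -0.5 -0.2]
```

Request:
drive_tool(commands=[[[0, -6.8, 40, 0, 0], [0, 0, 40, 0, 0], [0, 0, 25, 0, 0], [0, 0, 5, 0, 0], [0, 0, 0, 0, 0], [0, 0, 0, 0, 0]]])

```text
time: 59.05
tcp_pos: [547.9, 186.6, 71.8]
orientation: [0.001, 0.533, 0.846, 0.001]
ft_force: [-0.2, 0.1, 0.1]
gripper_width: 0.9
```

```bash
python3 -c "
from h import *
snap('side','side22.png');snap('top','top22.png')
to(546.5,187.2,55,115.5)
im=cv2.imread('pics/side22.png')[150:270,205:325]
cv2.imwrite('pics/s1.png',cv2.resize(im,None,fx=5,fy=5,interpolation=2))
im=cv2.imread('pics/top22.png')[140:220,180:300]
cv2.imwrite('pics/s2.png',cv2.resize(im,None,fx=6,fy=6,interpolation=2))"
```

```text
at [547.8 186.2  71.6] yaw 115.51 Z [ 1.8e-03  5.0e-04 -1.0e+00] | spin first 0.01 then shift [ 1.4 -0.8 16.6] t 59.15 w 0.3 F [-0.6  0.   1.2]
```

View pics/s1.png

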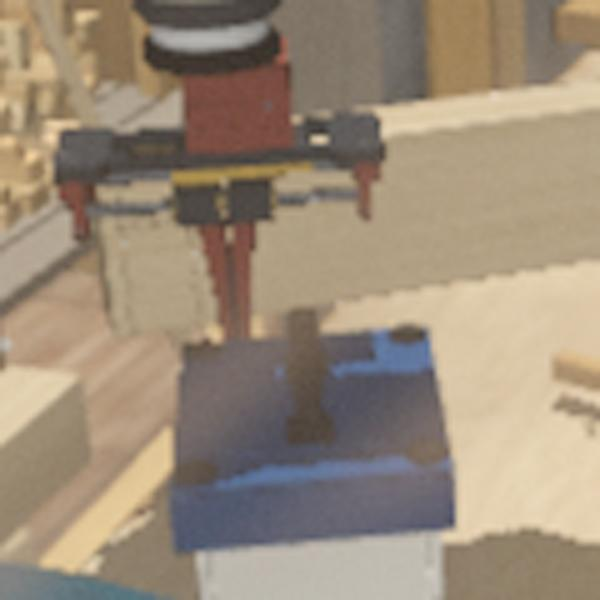

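View pics/s2.png

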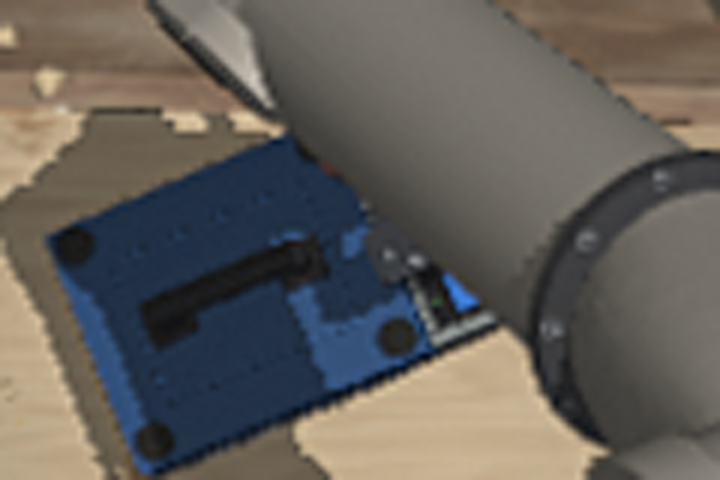

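Request:
drive_tool(commands=[[[0, 0, 8, 0, 0], [0, 0, 5, 0, 0], [0, 0, 2, 0, 0], [0, 0, 1, 0, 0], [0, 0, 0, 0, 0]]])

```text
time: 59.78
tcp_pos: [547.0, 185.7, 54.4]
orientation: [-0.0, 0.534, 0.846, -0.0]
ft_force: [-1.3, -0.9, 1.7]
gripper_width: 0.4
```

Request:
drive_tool(commands=[[[0, 0, 1, 0, 0], [0, 0, 1, 0, 0], [0, 0, 1, 0, 0], [0, 0, 1, 0, 0], [0, 0, 0, 0, 0]]])

```text
time: 60.4
tcp_pos: [547.3, 185.8, 50.5]
orientation: [0.0, 0.534, 0.846, 0.0]
ft_force: [-0.2, -1.2, 3.2]
gripper_width: 0.5
```

Request:
drive_tool(commands=[[[0, 0, 0.7, 0, 0], [0, 0, 0.7, 0, 0], [0, 0, 0, 0, 0], [0, 0, 0, 0, 0]]])

```text
time: 60.9
tcp_pos: [547.3, 185.9, 50.2]
orientation: [0.0, 0.534, 0.846, -0.0]
ft_force: [-4.9, -2.8, 13.6]
gripper_width: 0.4
```

Request:
drive_tool(commands=[[[0, 0, -5, 0, 0], [0, 0, -15, 0, 0], [0, -38, 0, 0, 0], [0, 0, 0, 0, 0], [0, 0, 0, 0, 0]]])

```text
time: 61.52
tcp_pos: [513.8, 169.8, 69.7]
orientation: [0.0, 0.534, 0.846, 0.001]
ft_force: [-0.1, -0.8, -0.6]
gripper_width: 0.5
```

```bash
python3 -c "
from h import *
to(512,171,55,115.5)"
```

```text
at [513.8 169.8  69.7] yaw 115.49 Z [ 1.4e-03  7.0e-04 -1.0e+00] | spin first -0.01 then shift [ 1.9 -1.1 14.7] t 61.525 w 0.5 F [-0.1 -0.8 -0.6]
```

Request:
drive_tool(commands=[[[0.5, -0.8, 8, 0, 0], [0, 0, 5, 0, 0], [0, 0, 2, 0, 0], [0, 0, 2, 0, 0], [0, 0, 1, 0, 0], [0, 0, 1, 0, 0], [0, 0, 0, 0, 0]]])

```text
time: 62.4
tcp_pos: [512.1, 169.8, 50.4]
orientation: [0.0, 0.534, 0.846, 0.0]
ft_force: [-1.5, -0.5, 4.7]
gripper_width: 0.2
```

Request:
drive_tool(commands=[[[0, 0, 0.8, 0, 0], [0, 0, 0.5, 0, 0], [0, 0, 0, 0, 0], [0, 0, 0, 0, 0]]])

```text
time: 62.9
tcp_pos: [512.1, 169.8, 50.1]
orientation: [0.001, 0.534, 0.846, -0.0]
ft_force: [-4.2, -1.6, 16.8]
gripper_width: 0.1
```

Request:
drive_tool(commands=[[[0, 0, -5, 0, 0], [0, 0, -15, 0, 0], [0, -38, 0, 0, 0], [0, 0, 0, 0, 0], [0, 0, 0, 0, 0]]])

```text
time: 63.52
tcp_pos: [478.4, 153.3, 69.3]
orientation: [0.0, 0.534, 0.846, 0.0]
ft_force: [0.0, -0.6, -0.1]
gripper_width: 0.0
```

```bash
python3 -c "
from h import *
to(477.8,154.6,55,115.5)
snap('side','side23.png')
im=cv2.imread('pics/side23.png')[150:270,205:325]
cv2.imwrite('pics/s1.png',cv2.resize(im,None,fx=5,fy=5,interpolation=2))"
```

```text
at [478.4 153.3  69.3] yaw 115.48 Z [ 1.1e-03  3.0e-04 -1.0e+00] | spin first -0.02 then shift [ 1.4 -0.  14.3] t 63.525 w 0.0 F [ 0.  -0.6 -0.1]
```

View pics/s1.png

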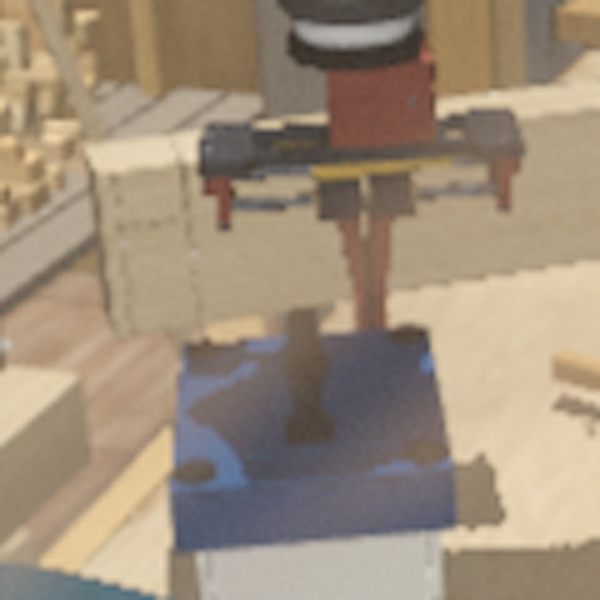

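The lid is still flat and its outline is unchanged. Now the blue key.

Request:
drive_tool(commands=[[[0.8, 0, 8, 0, 0], [0, 0, 5, 0, 0], [0, 0, 2, 0, 0], [0, 0, 2, 0, 0], [0, 0, 1, 0, 0], [0, 0, 0.8, 0, 0], [0, 0, 0, 0, 0]]])

```text
time: 64.45
tcp_pos: [477.4, 154.2, 50.4]
orientation: [0.0, 0.534, 0.846, 0.0]
ft_force: [-0.8, -0.1, 5.9]
gripper_width: 0.3
```

Request:
drive_tool(commands=[[[0, 0, 0.8, 0, 0], [0, 0, 0.5, 0, 0], [0, 0, 0, 0, 0], [0, 0, 0, 0, 0]]])

```text
time: 64.95
tcp_pos: [477.4, 154.2, 50.1]
orientation: [0.001, 0.534, 0.846, -0.0]
ft_force: [-4.9, -1.4, 19.3]
gripper_width: 0.7
```

Request:
drive_tool(commands=[[[0, 0, -5, 0, 0], [0, 0, -45, 0, 0], [0, 0, -50, 0, 0], [0, 0, -40, 0, 0], [-50, 10, 0, 0, 0], [-50, 10, 0, 0, 0], [-50, 10, 0, 0, 0], [-50, 10, 0, 0, 0], [0, 0, 0, 0, 0], [0, 0, 0, 0, 0], [0, 0, 0, 0, 0]]])

```text
time: 66.32
tcp_pos: [598.8, -7.8, 188.7]
orientation: [-0.0, 0.533, 0.846, 0.0]
ft_force: [-0.6, -0.8, 0.3]
gripper_width: 0.5
```

Run:
```python
from ov import *
f=snap('side','side24.png');snap('top','top24.png')
to(442.3,185.9,125,115.55)
c=np.array([463.5,271.4]);th=np.radians(25.5)
lp=[(rect(0,0,137,164,38),R_),(rect(0,0,137,164,0),M_),(rect(0,0,16,90,66),C_)]+[(rect(x,y,16,16,43),M_) for x in(-56,56) for y in(-68,68)]
ov('pics/side24.png.npz','pics/o3.png',c,th,lp,(215,180,325,270),7,z0=49)
ov('pics/top24.png.npz','pics/o4.png',c,th,lp,(160,130,280,235),6,z0=49)
```

```text
at [599.   -8.1 188.9] yaw 115.62 Z [ 1.e-04 -0.e+00 -1.e+00] | spin first 0.07 then shift [242.6 -57.7  63.9] t 66.425 w 0.1 F [0.7 0.7 0.5]
```

View pics/o3.png

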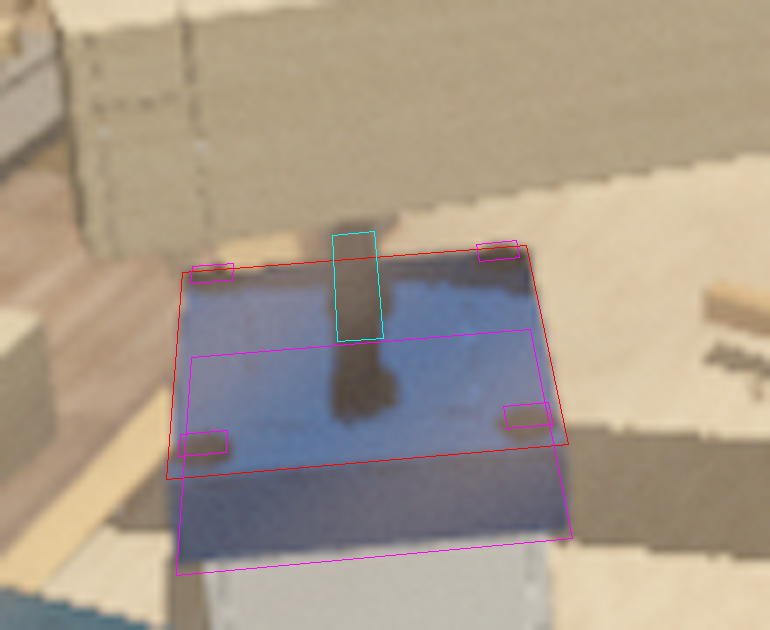

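View pics/o4.png

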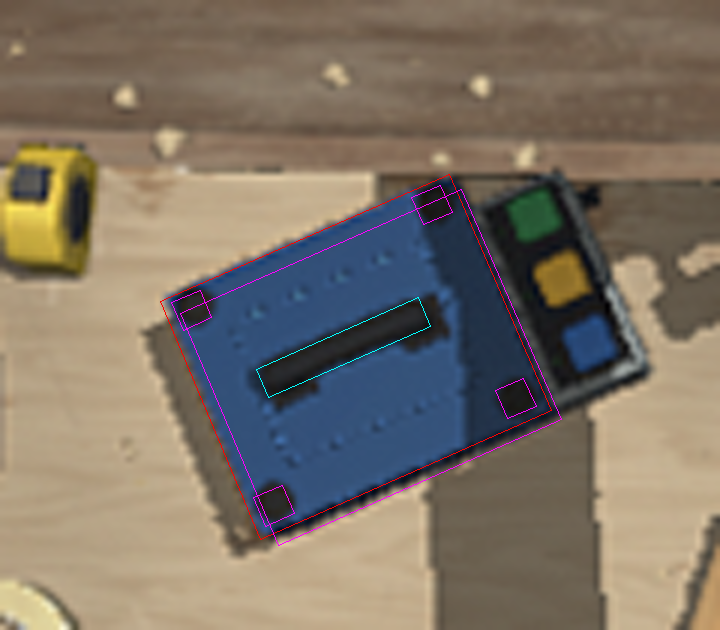

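```bash
python3 -c "
from h import *
for fn in('top24','top0','top15'):
    f=dict(np.load(f'pics/{fn}.png.npz'))
    print(fn,[(c.round().tolist(),int(a)) for c,a,m in blobs(f['im'],(5,100,60),(14,255,200),None,120)])"
```

```text
top24 []
top0 [([370.0, 176.0], 253), ([305.0, 202.0], 255)]
top15 []
```

View pics/top24.png

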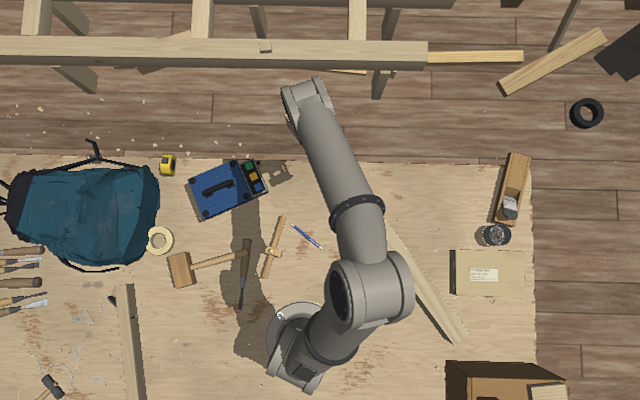

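No tenon is left on the bench and the arm is clear of everything, so I'm handing in.

```bash
python3 -c "
from h import *
print(env.finish_job())"
```

```text
the job is handed in; nothing more can be done
None
```

The job is done and handed in at about 66 s of the 210 s. The hand-in reports no verdict, so the checks below are my own.

- **Tenons:** Only two were present, and a last scan for tenon-coloured shapes on the bench found none left. I piled both on the cassette, feeling contact at tool heights of 29.3 mm and 40.0 mm, about one tenon thickness apart. The top camera put their centres within about 2 mm of my estimate of the box centre.
- **Lid:** It went over the walls without any force building up. I pressed corners 1, 2, 3 and 0 in turn. Feeling corners 1, 2 and 3 again, each stood firm at about 91.7 mm. Corner 0 ended at 91.7 mm when first pressed and was only checked in the pictures after that. The last pictures show the lid flat at its shut height.
- **Keys:** Green, yellow and blue were each pressed alone to the stop, at about 50.1 mm with 14 to 19 N at the end of the press. In the last picture they look up again, but I could not read the key values directly.
- **Other checks:** The tape measure looks unmoved, and no lid knock or slack grip showed up during the run. The cameras disagreed by 2–3 mm on the box centre along its length and by under 1 mm across. I used a weighted middle, leaning on the top camera, whose overlay matched the held lid to about 1.5 mm.

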